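# Proof-load a bonded stud in the spring tester and hold the load

## Task

One of the three mortar cubes has a headed steel stud bonded into it, and the bond is to be proof-loaded. Seat that cube upright and fully down in the nest of the bench tester, with the stud through the slotted plate and its head in the claw, and let go of it; then pull the tester's D-handle out against its spring until the black pointer is in line with the red set marker, and finish while holding it there. Do not pull more than two scale divisions past the marker, do not shift the marker, and leave the plain cubes, the jar, the core slice and the tape measure where they are.

Things in the scene. Friction and masses are not known exactly. Their poses are not given: they have to be found in the camera images.
- tester: bench stud tester, fixed: grey cast base 250 x 104 mm, 15 mm high. Origin: centre of the base underside, on the bench. Own -x is the pull direction (roughly towards the robot's left), z up; all its sliding parts move along this -x. The draw axis (rod, claw slot, stud) runs along x at y = 0, 65 mm above the bench. All of it lies below 97 mm
- housing_top (a point): middle of the top of the aluminium spring housing, 86 mm above the bench (tester frame x -70, y 0); housing 124 mm long in x, 50 mm wide in y; white scale strips, a slot and the pointers (up to 97 mm above the bench) on it
- plate_slot (a point): bottom of the slot in the upright steel reaction plate, 37 mm above the bench (tester frame x +44, y 0). Plate 8 mm thick in x (x +40 to +48), 64 mm wide in y, 84 mm high above the bench with flared lips up to 94 mm; slot 14 mm wide in y, open at the top; the stud's shank goes down into it
- nest (a point): centre of the nest floor, 40 mm above the bench (tester frame x +75, y 0). The cube stands here square to the tester, stud towards the tester's -x. Play 2.5 mm each way between the slotted plate and two thin corner guides behind (flared, 30 mm high, within 36 mm of the nest's middle in x and y). The middles of the two y sides are open for fingers down to the floor
- specimen: the cube to be tested: 50 mm mortar cube, about 0.31 kg, with a stud. Origin: centre of the underside, z up. The stud stands out of the middle of the face on its own -x side, along -x: shank 8 mm diameter, 34 mm long overall, ending in a disc head 22 mm diameter and 6 mm thick. Grip it across its y faces
- stud_head (a point): centre of the stud's disc head, 56 mm from the cube's middle along the cube's -x, 25 mm above its underside
- claw: dark steel claw on the end of the drawbar, 32 x 40 x 34 mm, a pocket open at the top; frame parallel to the tester's. Its two lips (slot 14 mm wide between them) stand between the stud head and the slotted plate and draw on the head when the handle is pulled
- claw_seat (a point): where the stud head's centre belongs in the claw while the handle is at rest, on the draw axis (tester frame x +19); pocket 28 mm wide in y, with 4 mm free on the plate side of the head and 8 mm on the other
- handle: D-handle of the pull rod, 90 mm wide in y; axes parallel to the tester's (its origin coincides with the tester's origin when at rest and moves with it along -x)
- handle_grip (a point): middle of the D-handle's black rubber crossbar, 16 mm diameter, along the tester's y (68 mm between the side arms), 65 mm above the bench, tester frame x -215 at rest. Behind it (towards the housing) the D is open above and below for a finger, 40 mm clear in x and 60 mm in y; the housing is 73 mm off; only the bench lies below
- drawbar (a joint): travel of drawbar, claw, rod and handle together towards the tester's -x, m: 0 at rest, to 0.014; runs almost freely (about 1 N) until, after some 6.5 mm, the claw's lips have drawn the stud head and the cube up against the plate
- pull_rod (a joint): further travel of rod, pointer and handle relative to the drawbar, m, against the tester's spring: 0 at rest, to 0.066; 3 N at rest plus 250 N/m, so 9 to 15 N at the marker; goes back when let go
- set_marker (a joint): where the red marker is clamped, m: the pointer is in line with it when joint drawbar + joint pull_rod equal this value (0.032 to 0.052)
- pointer (a point): black load pointer standing across the slot on top of the housing, 28 mm wide bar; moves with the handle along the tester's -x. The scale has divisions of 5 mm
- set_mark (a point): red set marker on the same scale, two red bars at the outer edges of the strips on either side of the slot; the pointer is to be in line with it (same tester x); this point is midway between them, over the slot
- plain_cube_1: plain 50 mm mortar cube without a stud, loose; leave. Origin centre of underside
- plain_cube_2: plain 50 mm mortar cube without a stud, loose; leave. Origin centre of underside
- resin_jar: small white plastic jar with blue cap, 44 mm diameter, 60 mm high, behind the tester; leave. Origin centre of underside
- slice: concrete core slice, 47 mm diameter, 31 mm high, front right; leave. Origin centre of underside
- rule_tape: orange and black tape measure, 64 x 76 x 33 mm, behind; leave. Origin centre of underside

How it is judged:
By the outcome, as a careful person would: the job done as asked, in the order asked, and still so for the second after the job is handed in, while the arm keeps its last pose, push and grip.
It also fails if it takes over 54 s, if anything falls off the work surface, if the arm or the gripper's body presses on something with over 40 N, if the wrist force passes 120 N, or if a joint passes its speed limit or range.

## Robot

A 6-joint arm with a two-finger parallel gripper is mounted at the origin on a cart in front of the work surface, level with it; the furniture and walls round the work are solid. World frame = base frame: x ahead of the robot, y to its left, z up, the work surface at z = 0. Lengths are in m, angles in rad, forces in N, time in s.
With the tool pointing down it reaches from about 0.35 to 0.775 m from the base axis. Payload 5.5 kg.
Tool frame: the origin (TCP) lies at the very end of the fingers, on their centre line; the grasp point (between the pads) lies 19 mm behind it; x points along the fingers, y is the direction in which the jaws open and shut, and the axes are right-handed (so a half turn about x gives the same grasp; the last joint's range is limited). The gripper opens to 85 mm and grips with 20 to 120 N. Pads are 22 mm wide; open, the fingers measure 114 mm over their backs; the gripper's body (76 mm by 85 mm) begins 54 mm behind the grasp point. The pads swing forward as they close: fully open they stand 13 mm farther back than shut.
Start: joints at [1.001, 0.313, 0.046, 1.304, 0, 1.431], TCP at [0.24, 0.523, 0.231] pointing down, gripper open.
Joint ranges: [-2.76, 2.76], [-0.86, 1.69], [-1.03, 1.26], [-2.2, 2.34], [-1.47, 1.5], [-3.14, 3.14]. Speed limits (rad/s): [2.57, 2.57, 3.14, 3.14, 3.14, 3.14].

## Interface

Orientations are given as a unit quaternion [w, x, y, z].
In Python, from workcell import env gives the robot as it stands.
- The arm moves only by the tool drive_tool, never from a script. Its argument "plan" is a list that holds one entry, the list of rows, each a list of 7 numbers: the shift along the tool's x, y, z in cm, then the turn, a rotation vector about the tool's x, y, z in degrees, then the opening, from 0 (shut) to 1 (fully open). In form: [[[tx, ty, tz, wx, wy, wz, fingers], ...]]. A call has exactly 5 rows; each row shifts and turns the commanded pose from where the row before left it, along the tool's axes as they then stand; what a row does not reach is not made up. A row lasts 1/12 s, in which the tool goes at most 41.7 mm and 7.16 degrees, less where a joint would pass 70% of its speed; a pose out of reach is approached as far as the arm can. A call with a gripper value outside its range is refused whole. The fingers move at their own pace and stop on an object; "squeeze" is the grip in N (left out, the last holds). Time passes only in rows, so rows that do not move let the fingers close, or fill a call up. It gives the time, the measured TCP pose, the force and the opening at its end, in the units of the state.
- env.get_state(): the state, without advancing time (a new reading comes with each control period).
- env.read_camera(name): name is "scene" or "top" or "wrist"; returns the picture (480x640x3 uint8, red, green, blue); there is no depth.
- env.camera_model(name): a dict with "camera_matrix" (3x3 intrinsics, pixels), "camera_from_world" (4x4, takes a point from world to camera coordinates); the wrist camera has in their place "T_tool_cam" (4x4, takes a point from camera to tool coordinates, whose origin is the TCP and whose axes are the tool frame's). Camera axes: x right, y down, z forward; pixel columns grow to the right and rows downward; lengths in m; the calibration is good to about 2 mm. A picture is of the moment at which its call begins: read the wrist's pose just before it. camera_model takes no time and is no camera call.
- env.hand_in(): hands the job in, once; it reports no verdict.
The state is a dict: "clock": time; "joint_pos": joint angles; "qvel": joint speeds; "tau": joint torques, N m; "tcp_pos": TCP position; "orientation": TCP orientation; "wrist_force": force on the tool from outside, world axes, zero at the start; "ft_torque": the same for the moment, N m; "finger_gap": finger opening in m.
Only numpy, scipy, OpenCV 4.12 (cv2) and the standard library are available. Lean on these libraries where they do the work, as an engineer would, in place of code of your own. Each camera call takes 0.05 s, during which the arm holds its last target.

## Working session

There is one attempt and no reset: what is moved stays moved. The work goes in short steps, Python scripts to look and compute and a tool call to move; the robot and the scene stay as the last step left them, time stands still between calls to the robot, and variables do not carry over. Pictures are saved under pics/ and viewed, and the job is handed in when it is done.

Besides the shell and the picture viewer there is one more tool, called as name(argument=value, ...), one argument or row to a line, values as JSON. drive_tool: Moves the arm, as the interface text tells. Its arguments: {"type":"object","properties":{"plan":{"type":"array","items":{"type":"array","items":{"type":"array","items":{"type":"number"}}}},"squeeze":{"type":"number"}},"required":["plan"]}

```bash
ls; mkdir -p pics; python3 - <<'E'
from workcell import env
import cv2
s=env.get_state(); print(s)
for n in ["scene","top","wrist"]:
    im=env.read_camera(n); cv2.imwrite(f"pics/{n}0.png",im[:,:,::-1]); 
    m=env.camera_model(n); print(n,m)
E
```

```text
pics
{'clock': 0.0, 'joint_pos': array([1.00143289e+00, 3.14001393e-01, 4.49783765e-02, 1.30357608e+00,
       1.76492155e-06, 1.43118030e+00]), 'qvel': array([ 9.88371097e-04, -1.77489196e-03,  2.77075893e-04, -1.10173653e-03,
       -8.35778605e-04, -1.61097321e-05]), 'tau': array([-4.46566764e-04, -4.80628860e+01,  2.98533458e+01,  1.94464781e-02,
       -2.35185807e-04, -3.07166260e-06]), 'tcp_pos': array([0.23931269, 0.52228225, 0.23040804]), 'orientation': array([ 0.69062357,  0.15017458,  0.69106722, -0.15136963]), 'wrist_force': array([ 0.07719356,  1.05074743, -0.77968977]), 'ft_torque': array([-0.01980363,  0.00884139,  0.00809008]), 'finger_gap': 0.08566485519203104}
scene {'camera_matrix': array([[588.76320143,   0.        , 318.04592374],
       [  0.        , 588.76320143, 237.73393748],
       [  0.        ,   0.        ,   1.        ]]), 'camera_from_world': array([[ 0.65345575, -0.75680281, -0.01565513, -0.34193543],
       [-0.49221435, -0.40910487, -0.76834773,  0.31027599],
       [ 0.57508313,  0.50978693, -0.63984114,  1.2629306 ],
       [ 0.        ,  0.      
[... 311 characters left out ...]
,  0.01308819, -0.18803848,  0.50159732],
       [ 0.18809742,  0.00341693, -0.98214443,  1.36547071],
       [ 0.        ,  0.        ,  0.        ,  1.        ]])}
wrist {'camera_matrix': array([[382.43691268,   0.        , 323.02140592],
       [  0.        , 382.43691268, 237.42103488],
       [  0.        ,   0.        ,   1.        ]]), 'T_tool_cam': array([[ 4.62042309e-04, -3.12780351e-01,  9.49825373e-01,
        -1.43426968e-01],
       [ 9.99999552e-01, -6.40081278e-04, -6.97230215e-04,
         7.28880740e-04],
       [ 8.26045350e-04,  9.49825269e-01,  3.12779915e-01,
        -7.94190240e-02],
       [ 0.00000000e+00,  0.00000000e+00,  0.00000000e+00,
         1.00000000e+00]])}
```

View pics/top0.png

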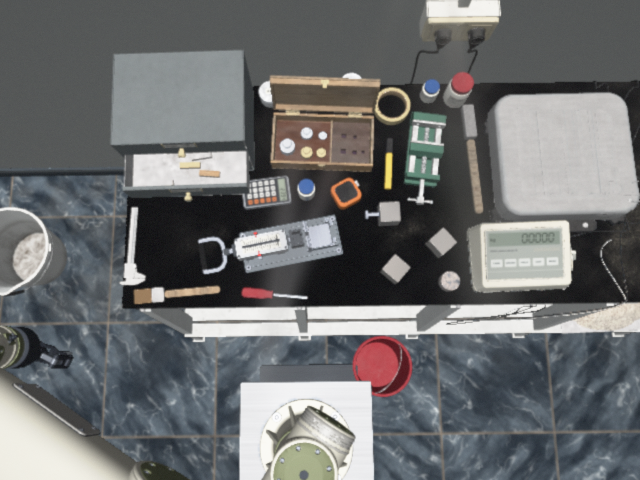

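View pics/scene0.png

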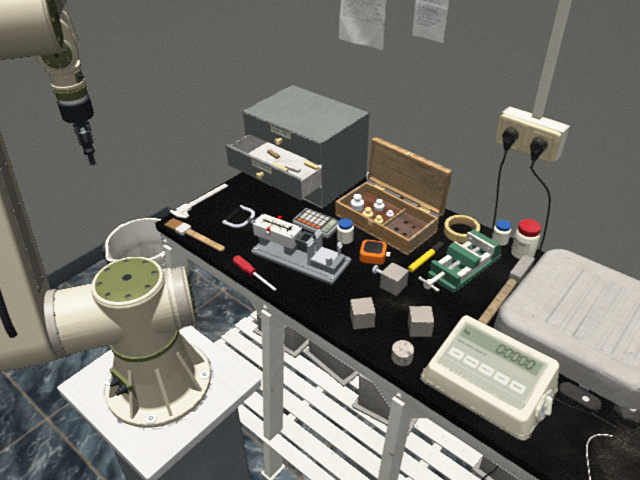

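View pics/wrist0.png

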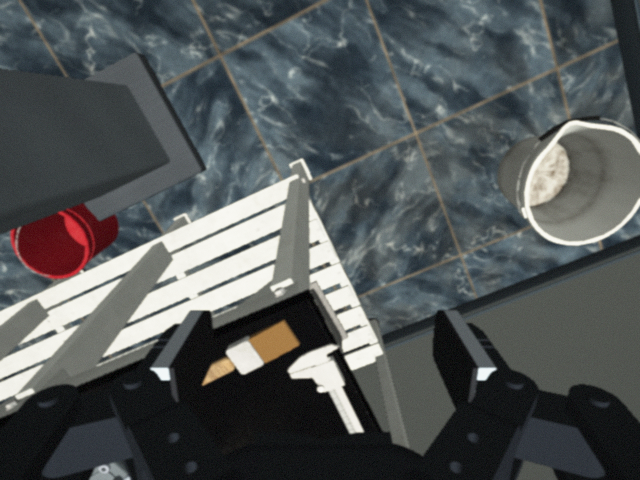

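The top view shows the specimen at about (389,213) with its stud pointing left. The tester is at about (288,245), its handle at (210,255) and the red marks at about (255,243). I'll enlarge the image to measure.

```bash
cat > h.py <<'E'
from workcell import env
import cv2, numpy as np
from scipy.spatial.transform import Rotation as R
def model(n):
    m=env.camera_model(n); 
    if n!='wrist': return m['camera_matrix'],m['camera_from_world']
    s=env.get_state(); T=np.eye(4); q=s['orientation']; T[:3,:3]=R.from_quat([q[1],q[2],q[3],q[0]]).as_matrix(); T[:3,3]=s['tcp_pos']
    return m['camera_matrix'],np.linalg.inv(T@m['T_tool_cam'])
def ray(M,uv):
    K,E=M; W=np.linalg.inv(E); d=W[:3,:3]@np.linalg.inv(K)@np.array([uv[0],uv[1],1.]); return W[:3,3],d
def plane(M,uv,z):
    o,d=ray(M,uv); return o+d*(z-o[2])/d[2]
def proj(M,p):
    K,E=M; c=E[:3,:3]@np.asarray(p)+E[:3,3]; u=K@c; return u[:2]/u[2]
E
python3 - <<'E'
from h import *
im=cv2.imread('pics/top0.png')
c=im[195:290,190:350]; cv2.imwrite('pics/topc1.png',cv2.resize(c,None,fx=5,fy=5,interpolation=cv2.INTER_CUBIC))
c=im[190:300,350:470]; cv2.imwrite('pics/topc2.png',cv2.resize(c,None,fx=5,fy=5,interpolation=cv2.INTER_CUBIC))
im=cv2.imread('pics/scene0.png')
c=im[190:310,215:360]; cv2.imwrite('pics/scc1.png',cv2.resize(c,None,fx=5,fy=5,interpolation=cv2.INTER_CUBIC))
E
```

```text
(no output)
```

View pics/topc1.png

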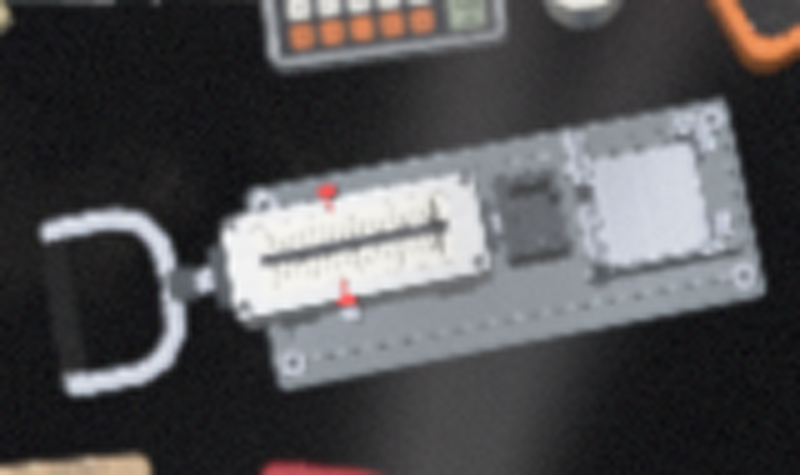

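View pics/topc2.png

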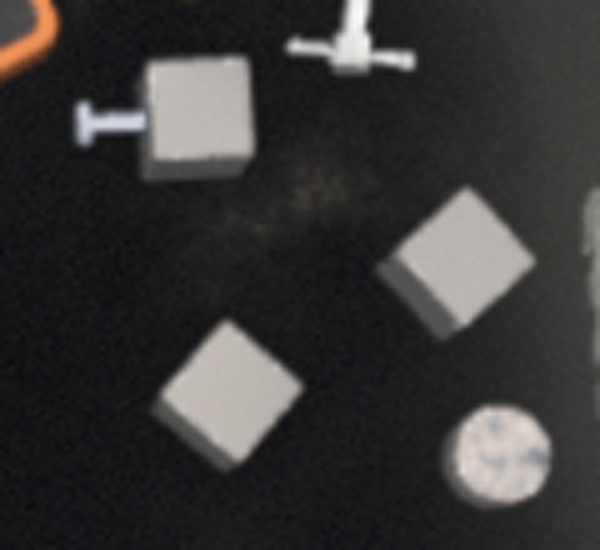

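View pics/scc1.png

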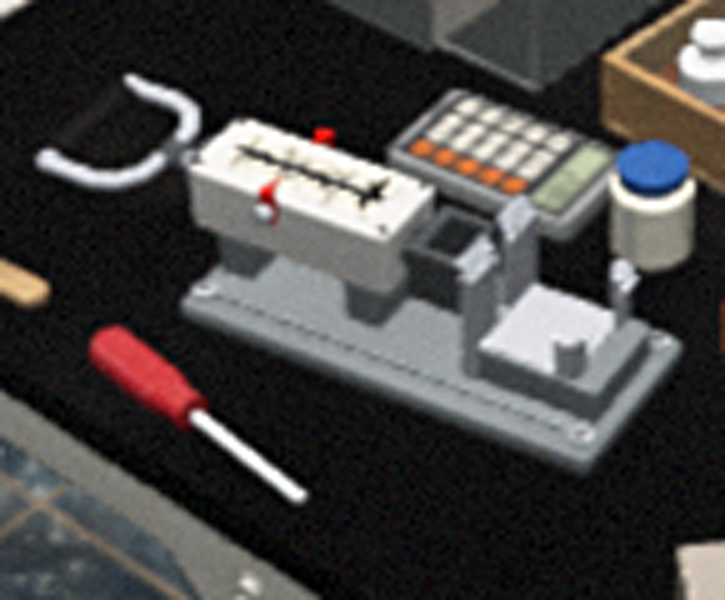

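```bash
python3 - <<'E'
from h import *
np.set_printoptions(precision=4,suppress=True)
M=model('top')
f=lambda u,v,z:plane(M,(190+u/5-.4,195+v/5-.4),z)
g=lambda u,v,z:plane(M,(350+u/5-.4,190+v/5-.4),z)
B=[f(722,100,.015),f(765,292,.015),f(283,388,.015)]
print('base',B, np.linalg.norm(B[0]-B[1]),np.linalg.norm(B[2]-B[1]))
c=(B[0]+B[2])/2
d=B[2]-B[1]; print('c',c,'yaw -x dir',np.degrees(np.arctan2(d[1],d[0])))
H=[f(470,172,.086),f(490,270,.086),f(240,325,.086),f(220,215,.086)]
print('housing',np.mean(H,0))
hb=[f(55,232,.065),f(80,380,.065)];print('handle',hb)
print('red',f(327,195,.088),f(347,299,.088),'ptr',f(437,212,.09))
C=np.array([g(148,60,.05),g(248,58,.05),g(253,155,.05),g(145,160,.05)]);print(C,C.mean(0))
print('head',g(84,123,.03))
# flat image masks for cube top
im=cv2.imread('pics/top0.png'); 
E
```

```text
base [array([ 0.5656, -0.0778,  0.015 ]), array([ 0.4661, -0.0975,  0.015 ]), array([0.4205, 0.1451, 0.015 ])] 0.10148746721903329 0.24686456222280717
c [0.4931 0.0337 0.015 ] yaw -x dir 100.63296313036051
housing [0.4799 0.1026 0.086 ]
handle [array([0.4922, 0.2514, 0.065 ]), array([0.4192, 0.2375, 0.065 ])]
red [0.5043 0.1161 0.088 ] [0.4535 0.1062 0.088 ] ptr [0.4949 0.063  0.09  ]
[[ 0.5893 -0.1901  0.05  ]
 [ 0.5896 -0.2401  0.05  ]
 [ 0.54   -0.2405  0.05  ]
 [ 0.5382 -0.1868  0.05  ]] [ 0.5643 -0.2144  0.05  ]
head [ 0.5621 -0.159   0.03  ]
```

```bash
cat >> h.py <<'E'
def Tcur():
    s=env.get_state(); T=np.eye(4); q=s['orientation']; T[:3,:3]=R.from_quat([q[1],q[2],q[3],q[0]]).as_matrix(); T[:3,3]=s['tcp_pos']; return T
def delta(p,yawdeg):
    # tool x down, tool y at world angle yawdeg
    a=np.radians(yawdeg); x=np.array([0,0,-1.]); y=np.array([np.cos(a),np.sin(a),0]); z=np.cross(x,y)
    G=np.column_stack([x,y,z]); T=Tcur()
    rv=np.degrees(R.from_matrix(T[:3,:3].T@G).as_rotvec())
    t=T[:3,:3].T@(np.array(p)-T[:3,3])*100
    print('shift cm (tool frame now)',t.round(2),'rot deg',rv.round(2), 'shift in goal frame',(G.T@(np.array(p)-T[:3,3])*100).round(2))
E
python3 - <<'E'
from h import *
np.set_printoptions(precision=4,suppress=True)
print(Tcur())
for y in (0,180,10.7,190.7): print(y);delta([.555,-.2144,.16],y)
E
```

```text
[[-0.0007  0.4167  0.9091  0.2394]
 [-0.0011  0.9091 -0.4167  0.5224]
 [-1.     -0.0013 -0.0001  0.2306]
 [ 0.      0.      0.      1.    ]]
0
shift cm (tool frame now) [  7.13 -53.82  59.39] rot deg [65.38  0.04  0.07] shift in goal frame [ 7.06 31.56 73.68]
180
shift cm (tool frame now) [  7.13 -53.82  59.39] rot deg [-114.62   -0.08    0.04] shift in goal frame [  7.06 -31.56 -73.68]
10.7
shift cm (tool frame now) [  7.13 -53.82  59.39] rot deg [54.68  0.03  0.07] shift in goal frame [ 7.06 17.33 78.26]
190.7
shift cm (tool frame now) [  7.13 -53.82  59.39] rot deg [-125.32   -0.09    0.03] shift in goal frame [  7.06 -17.33 -78.26]
```

drive_tool(
  plan=[
    [[0,-2.68,2.97,6.5,0,0,1],[0,-2.32,3.26,6.5,0,0,1],[0,-1.94,3.5,6.5,0,0,1],[0,-1.53,3.7,6.5,0,0,1],[0,-1.1,3.85,6.5,0,0,1]],
  ],
  squeeze=60,
)

```text
clock: 0.57
tcp_pos: [0.3191, 0.3374, 0.231]
orientation: [0.62, 0.339, 0.62, -0.34]
wrist_force: [0.6, -0.5, 0.1]
finger_gap: 0.0847
```

drive_tool(
  plan=[
    [[0,-0.66,3.95,6.5,0,0,1],[0,-0.21,4,6.5,0,0,1],[0,0.24,4,6.5,0,0,1],[0,0.69,3.94,6.5,0,0,1],[0,1.14,3.84,6.5,0,0,1]],
  ],
)

```text
clock: 0.98
tcp_pos: [0.3986, 0.1534, 0.2313]
orientation: [0.5, 0.5, 0.5, -0.5]
wrist_force: [0.1, -0.1, 0.0]
finger_gap: 0.0855
```

```bash
python3 - <<'E'
from h import *
print(env.get_state()['joint_pos'].round(2),Tcur()[:3,3])
delta([.563,-.2,.2],0)
E
```

```text
[ 0.18  0.03 -0.3   1.24  0.    1.75] [0.39855808 0.15339178 0.23128153]
shift cm (tool frame now) [ 3.13 16.4  35.36] rot deg [ 0.07 -0.01 -0.01] shift in goal frame [ 3.13 16.44 35.34]
```

```bash
python3 - <<'E'
from h import *
im=env.read_camera('wrist'); cv2.imwrite('pics/w1.png',im[:,:,::-1])
np.save('w1M.npy',np.array(model('wrist'),dtype=object),allow_pickle=True)
E
```

```text
(no output)
```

View pics/w1.png

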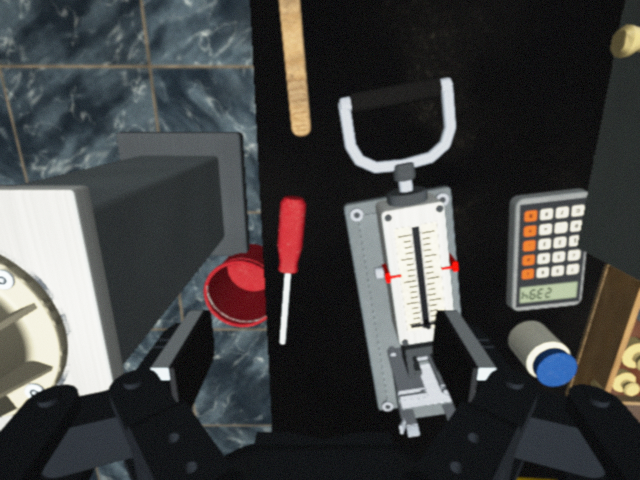

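```bash
python3 - <<'E'
from h import *
im=cv2.imread('pics/w1.png')
c=im[220:340,360:480]; cv2.imwrite('pics/w1c.png',cv2.resize(c,None,fx=5,fy=5,interpolation=cv2.INTER_CUBIC))
c=im[60:210,330:470]; cv2.imwrite('pics/w1d.png',cv2.resize(c,None,fx=4,fy=4,interpolation=cv2.INTER_CUBIC))
E
```

```text
(no output)
```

View pics/w1c.png

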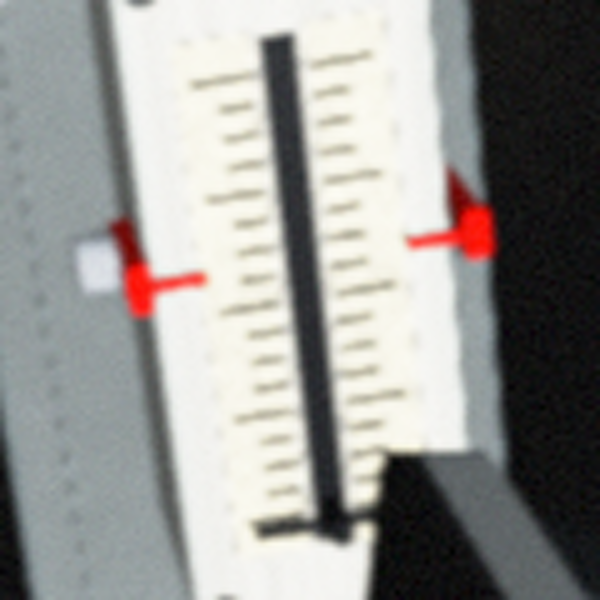

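View pics/w1d.png

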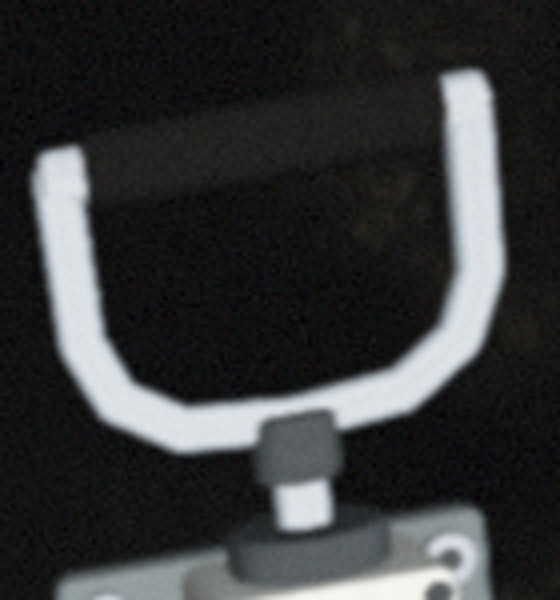

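```bash
python3 - <<'E'
from h import *
np.set_printoptions(precision=4,suppress=True)
M=tuple(np.asarray(a,float) for a in np.load('w1M.npy',allow_pickle=True))
f=lambda u,v,z:plane(M,(360+u/5-.4,220+v/5-.4),z)
h=lambda u,v,z:plane(M,(330+u/4-.4,60+v/4-.4),z)
d=np.radians(100.7); ax=np.array([np.cos(d),np.sin(d),0])
for z in (.086,.089,.095):
    r=(f(180,283,z)+f(432,240,z))/2; p=(f(255,529,z)+f(372,517,z))/2
    print(z,r,p,(r-p)@ax)
# ticks at z .0865
t=[(222,80),(235,198),(249,308),(262,417)]; t2=[(340,60),(352,177),(366,289),(378,396)]
P=[(f(*a,.0863)+f(*b,.0863))/2 for a,b in zip(t,t2)]; print(P,[ (x-P[0])@ax for x in P])
print('slot dir',[np.degrees(np.arctan2(*(f(278,40,.086)-f(325,480,.086))[:2][::-1]))])
print('bar ends',h(85,170,.065),h(443,110,.065),'mid',(h(85,170,.065)+h(443,110,.065))/2)
b=h(443,110,.065)-h(85,170,.065);print(np.degrees(np.arctan2(b[1],b[0])))
E
```

```text
0.086 [0.4827 0.1015 0.086 ] [0.4874 0.0525 0.086 ] 0.04902287728161829
0.089 [0.4819 0.1029 0.089 ] [0.4866 0.0544 0.089 ] 0.04851277715654106
0.095 [0.4803 0.1055 0.095 ] [0.4848 0.0581 0.095 ] 0.047492576906386495
[array([0.4765, 0.1347, 0.0863]), array([0.4798, 0.1147, 0.0863]), array([0.4834, 0.095 , 0.0863]), array([0.4869, 0.0751, 0.0863])] [np.float64(0.0), np.float64(-0.020278083943203747), np.float64(-0.0403015685391451), np.float64(-0.06053834268807866)]
slot dir [np.float64(99.4295962295392)]
bar ends [0.4255 0.2339 0.065 ] [0.4929 0.2438 0.065 ] mid [0.4592 0.2388 0.065 ]
8.31030441908341
```

drive_tool(
  plan=[
    [[0,1.7,3.7,0,0,0,1],[0,1.7,3.7,0,0,0,1],[0,1.7,3.7,0,0,0,1],[0,1.7,3.7,0,0,0,1],[0.6,1.7,3.7,0,0,0,1]],
  ],
)

```text
clock: 1.45
tcp_pos: [0.4856, -0.031, 0.2261]
orientation: [0.502, 0.499, 0.501, -0.498]
wrist_force: [0.8, 1.1, -0.9]
finger_gap: 0.0857
```

drive_tool(
  plan=[
    [[0.6,1.6,3.6,0,0,0,1],[0.6,1.6,3.6,0,0,0,1],[0.6,1.6,3.6,0,0,0,1],[0.6,1.6,3.6,0,0,0,1],[0,1.2,1,0,0,0,1]],
  ],
)

```text
clock: 1.87
tcp_pos: [0.5621, -0.1873, 0.1991]
orientation: [0.5, 0.499, 0.501, -0.5]
wrist_force: [0.3, -0.5, -0.8]
finger_gap: 0.0857
```

```bash
python3 - <<'E'
from h import *
im=env.read_camera('wrist'); cv2.imwrite('pics/w2.png',im[:,:,::-1])
print(Tcur())
E
```

```text
[[ 3.51740363e-04  9.99996750e-01  2.52526994e-03  5.64064658e-01]
 [-8.62279305e-04  2.52557245e-03 -9.99996439e-01 -1.87388250e-01]
 [-9.99999566e-01  3.49561623e-04  8.63164848e-04  1.99339401e-01]
 [ 0.00000000e+00  0.00000000e+00  0.00000000e+00  1.00000000e+00]]
```

View pics/w2.png

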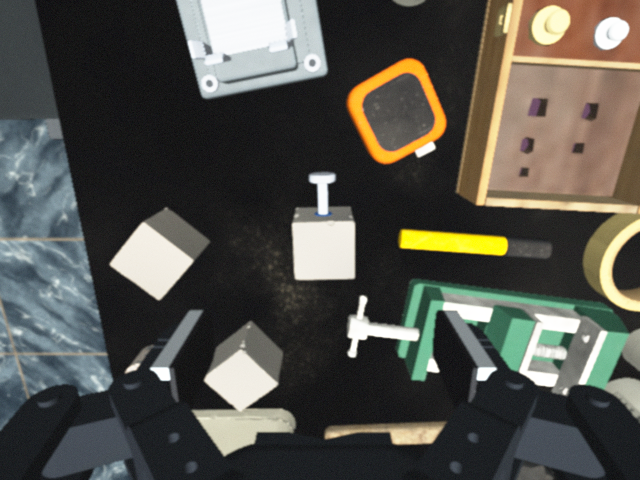

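```bash
python3 - <<'E'
from h import *
np.set_printoptions(precision=4,suppress=True)
M=model('wrist'); im=cv2.imread('pics/w2.png')
c=im[160:300,270:380]; cv2.imwrite('pics/w2c.png',cv2.resize(c,None,fx=5,fy=5,interpolation=cv2.INTER_CUBIC))
g=cv2.cvtColor(im,cv2.COLOR_BGR2GRAY)
print(g[250,285:365]); print(g[195:290,325])
# top face mask: bright, low saturation
m=((g>150)).astype(np.uint8)*255; m[:, :285]=0;m[:,362:]=0;m[:205]=0;m[290:]=0
n,l,st,ce=cv2.connectedComponentsWithStats(m); k=1+np.argmax(st[1:,4]); print(st[k],ce[k])
r=cv2.minAreaRect(np.argwhere(l==k)[:,::-1].astype(np.float32)); print(r)
b=cv2.boxPoints(r); P=[plane(M,q,.05) for q in b]; print(b,P,np.mean(P,0))
for i in range(4): d=P[(i+1)%4]-P[i]; print(np.degrees(np.arctan2(d[1],d[0])),np.linalg.norm(d))
print('head',plane(M,(321,178),.033))
E
```

```text
[ 39  38  45  43  39  36  43  87 174 225 237 239 238 238 239 239 239 238
 240 239 238 239 238 237 241 238 237 239 238 238 238 240 238 239 239 237
 238 237 238 238 238 238 238 236 237 236 236 237 238 237 237 237 237 238
 237 237 237 237 237 237 237 237 236 236 236 236 238 236 233 189 105  34
  20  22  26  29  23  22  26  28]
[251 251 251 252 251 252 252 252 252 251 252 251 251 251 252 251 252 252
 246 198 129 112 116 116 120 137 182 226 237 240 240 239 240 240 238 240
 239 239 239 238 239 239 238 238 239 238 238 238 237 238 237 239 238 238
 237 238 238 238 238 238 237 238 238 238 237 236 238 237 237 236 238 238
 236 237 237 237 237 235 238 236 235 237 236 221 158  75  26  28  24  32
  30  28  31  32  38]
[ 292  220   63   60 3603] [323.5803 249.5956]
((323.0, 249.5), (59.0, 62.0), 90.0)
[[292. 220.]
 [354. 220.]
 [354. 279.]
 [292. 279.]] [array([ 0.5405, -0.1889,  0.05  ]), array([ 0.5897, -0.1889,  0.05  ]), array([ 0.5911, -0.2401,  0.05  ]), array([ 0.5393, -0.2401,  0.05  ])] [ 0.5651 -0.2145  0.05  ]
0.0993617328727173 0.04923980623950462
-88.4448680944254 0.05121432027927253
-179.899388564378 0.051847477751471555
88.63753270493218 0.05121558943481011
head [ 0.5634 -0.1583  0.033 ]
```

View pics/w2c.png

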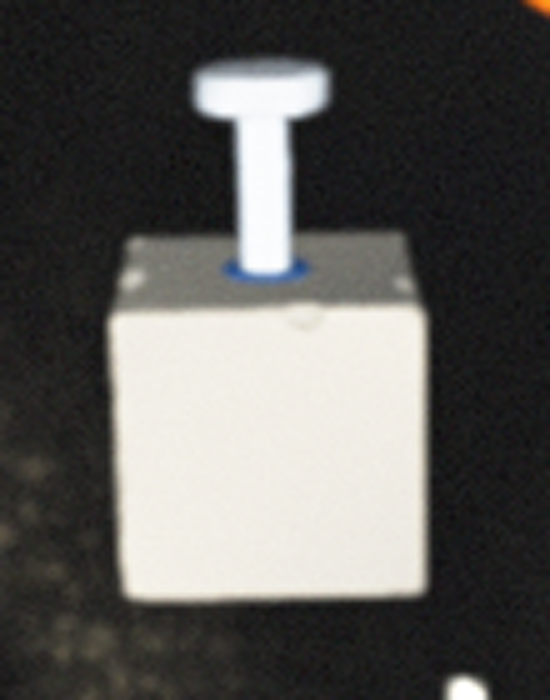

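drive_tool(
  plan=[
    [[3,0.1,1.3,-1.5,0,0,1],[3,0,1.3,0,0,0,1],[3,0,0,0,0,0,1],[3,0,0,0,0,0,1],[3,0,0,0,0,0,1]],
  ],
)

```text
clock: 2.33
tcp_pos: [0.5628, -0.2079, 0.0499]
orientation: [0.508, 0.492, 0.508, -0.492]
wrist_force: [0.1, -1.0, 0.4]
finger_gap: 0.0855
```

```bash
python3 - <<'E'
from h import *
delta([.565,-.2145,.006],1.6)
print(Tcur()[:3,3])
im=env.read_camera('wrist'); cv2.imwrite('pics/w3.png',im[:,:,::-1])
delta([.565,-.2145,.006],1.6)
E
```

```text
shift cm (tool frame now) [4.39 0.2  0.67] rot deg [ 0.3  -0.03  0.01] shift in goal frame [4.39 0.2  0.66]
[ 0.56277932 -0.20792805  0.04988485]
shift cm (tool frame now) [3.75 0.59 0.89] rot deg [ 0.31 -0.29  0.48] shift in goal frame [3.76 0.56 0.87]
```

View pics/w3.png

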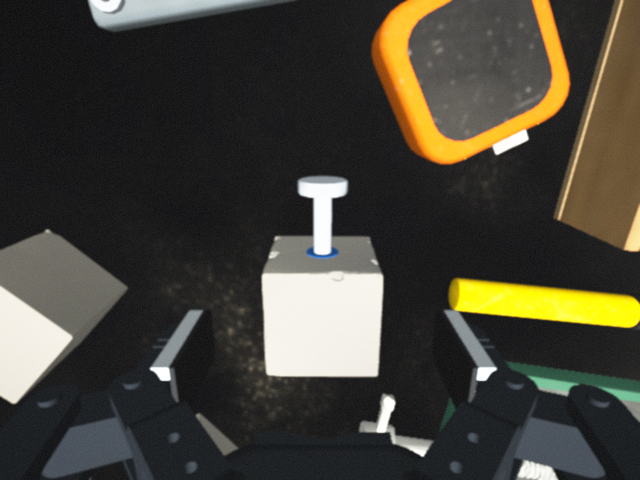

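drive_tool(
  plan=[
    [[1,0,0,0,0,0,1],[1,0,0,0,0,0,1],[0,0,0,0,0,0,1],[0,0,0,0,0,0,1],[0,0,0,0,0,0,1]],
  ],
)

```text
clock: 2.8
tcp_pos: [0.5643, -0.2091, 0.0329]
orientation: [0.509, 0.492, 0.507, -0.491]
wrist_force: [0.4, -0.2, 0.6]
finger_gap: 0.085
```

```bash
python3 - <<'E'
from h import *
delta([.565,-.2145,.006],1.6)
print(Tcur()[:3,3])
E
```

```text
shift cm (tool frame now) [2.69 0.04 0.54] rot deg [ 0.29  0.07 -0.13] shift in goal frame [2.69 0.05 0.54]
[ 0.56431176 -0.20908451  0.03290231]
```

drive_tool(
  plan=[
    [[1.4,0.05,0.5,0,0,0,1],[1.2,0,0,0,0,0,1],[0,0,0,0,0,0,1],[0,0,0,0,0,0,0.3],[0,0,0,0,0,0,0.3]],
  ],
  squeeze=60,
)

```text
clock: 3.22
tcp_pos: [0.5646, -0.214, 0.0065]
orientation: [0.509, 0.492, 0.508, -0.492]
wrist_force: [-0.1, 0.4, 0.2]
finger_gap: 0.0637
```

drive_tool(
  plan=[
    [[0,0,0,0,0,0,0.3],[0,0,0,0,0,0,0.3],[0,0,0,0,0,0,0.3],[0,0,0,0,0,0,0.3],[0,0,0,0,0,0,0.3]],
  ],
)

```text
clock: 3.63
tcp_pos: [0.5647, -0.2141, 0.0067]
orientation: [0.509, 0.492, 0.507, -0.492]
wrist_force: [-0.1, 0.5, 6.4]
finger_gap: 0.0493
```

drive_tool(
  plan=[
    [[-2,0,0,0,0,0,0.3],[-3,0,0,0,0,0,0.3],[-3,0,0,0,0,0,0.3],[-3,0,0,0,0,0,0.3],[-3,0,0,0,0,0,0.3]],
  ],
)

```text
clock: 4.05
tcp_pos: [0.5632, -0.2132, 0.1461]
orientation: [0.508, 0.492, 0.509, -0.492]
wrist_force: [0.3, -0.5, -2.5]
finger_gap: 0.0497
```

drive_tool(
  plan=[
    [[-1,-1,-3,0,0,0,0.3],[0,-1,-3,0,0,0,0.3],[0,-1,-3,0,0,0,0.3],[0,-1,-3,0,0,0,0.3],[0,-1,-3,0,0,0,0.3]],
  ],
)

```text
clock: 4.47
tcp_pos: [0.5078, -0.064, 0.155]
orientation: [0.508, 0.492, 0.508, -0.492]
wrist_force: [0.2, 1.0, -3.1]
finger_gap: 0.0496
```

drive_tool(
  plan=[
    [[0,-0.2,-0.5,-4.5,0,0,0.3],[0,-0.1,-0.5,-4.5,0,0,0.3],[0,0,0,0,0,0,0.3],[0,0,0,0,0,0,0.3],[0,0,0,0,0,0,0.3]],
  ],
)

```text
clock: 4.88
tcp_pos: [0.5054, -0.0559, 0.1552]
orientation: [0.545, 0.451, 0.545, -0.451]
wrist_force: [0.4, -0.2, -3.1]
finger_gap: 0.0494
```

```bash
python3 - <<'E'
from h import *
delta([.507,-.040,.15],10.6)
print(Tcur()[:3,3])
im=env.read_camera('wrist'); cv2.imwrite('pics/w4.png',im[:,:,::-1])
E
```

```text
shift cm (tool frame now) [ 0.52  0.46 -1.53] rot deg [0.15 0.   0.  ] shift in goal frame [ 0.52  0.45 -1.53]
[ 0.50536773 -0.05588774  0.15517431]
```

View pics/w4.png

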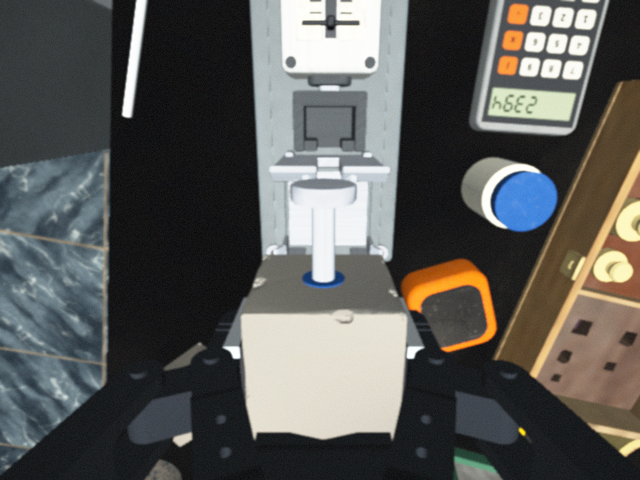

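```bash
python3 - <<'E'
from h import *
im=cv2.imread('pics/w4.png')
c=im[0:270,240:420]; cv2.imwrite('pics/w4c.png',cv2.resize(c,None,fx=2.2*1.3,fy=2.2,interpolation=cv2.INTER_CUBIC) if 0 else cv2.resize(c[70:],None,fx=4,fy=3,interpolation=cv2.INTER_CUBIC))
cv2.imwrite('pics/w4d.png',cv2.resize(im[0:160,240:420],None,fx=4,fy=3.7,interpolation=cv2.INTER_CUBIC))
E
```

```text
(no output)
```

View pics/w4c.png

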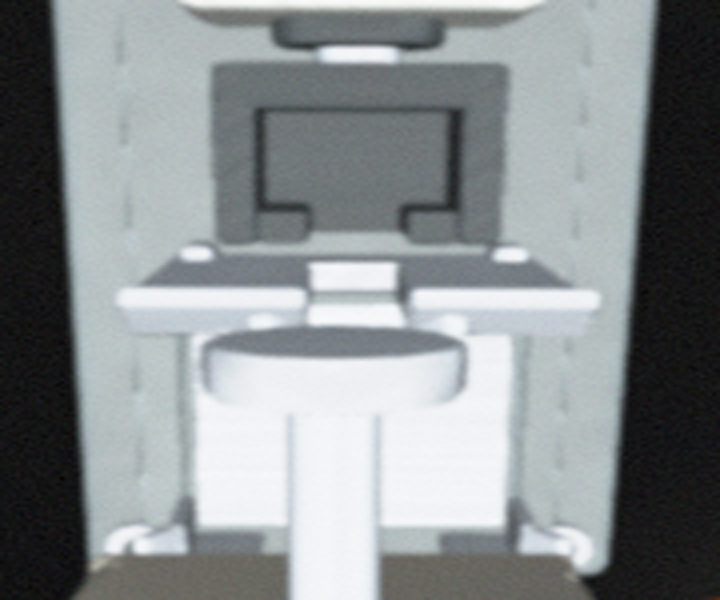

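View pics/w4d.png

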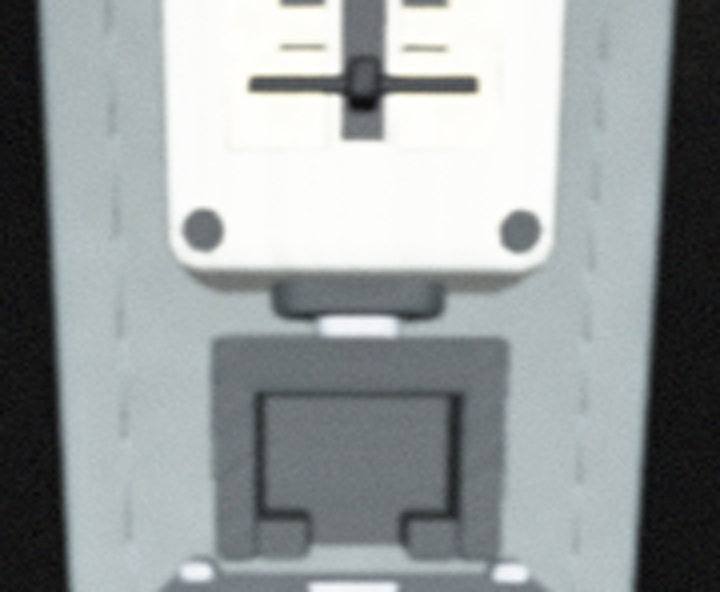

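```bash
python3 - <<'E'
from h import *
np.set_printoptions(precision=4,suppress=True)
M=model('wrist'); T=Tcur(); print(T[:3,3])
c=lambda u,v,z:plane(M,(240+u/4-.4,70+v/3-.4),z)
d=lambda u,v,z:plane(M,(240+u/4-.4,v/3.7-.4),z)
# base edges z=.015
for a,b in (((52,0),(658,0)),((75,360),(630,360)),((88,540),(612,540))):
    A,B=c(*a,.015),c(*b,.015); print('base mid',(A+B)/2,np.linalg.norm(A-B))
A,B=d(165,150,.086),d(555,150,.086);print('hous',(A+B)/2,np.linalg.norm(A-B))
A,B=d(40,20,.015),d(675,20,.015);print('base',(A+B)/2,np.linalg.norm(A-B))
e=d(359,268,.086); print('hous end',e)
A,B=c(212,100,.082),c(508,100,.082);print('claw',(A+B)/2,np.linalg.norm(A-B))
A,B=c(308,225,.082),c(402,225,.082);print('clawslot',(A+B)/2,np.linalg.norm(A-B))
A,B=c(308,297,.094),c(410,297,.094);print('plateslot',(A+B)/2,np.linalg.norm(A-B))
A,B=c(118,300,.094),c(600,300,.094);print('plate',(A+B)/2,np.linalg.norm(A-B))
A,B=c(195,523,.04),c(508,523,.04);print('nestend',(A+B)/2,np.linalg.norm(A-B))
A,B=c(88,570,.015),c(608,572,.015);print('base corner',A,B)
# head centre: height = TCP z -.006+.025 ; top of disc
zh=T[2,3]-.006+.025+.011
A,B=c(205,365,zh-.011),c(465,365,zh-.011);print('head',(A+B)/2,np.linalg.norm(A-B))
E
```

```text
[ 0.5054 -0.0561  0.1552]
base mid [0.49   0.0504 0.015 ] 0.10333843451114055
base mid [ 0.5053 -0.031   0.015 ] 0.10404806110035833
base mid [ 0.5139 -0.0781  0.015 ] 0.10337360512299824
hous [0.4885 0.057  0.086 ] 0.04877224871252417
base [0.4831 0.0884 0.015 ] 0.10325864662982522
hous end [0.4912 0.0425 0.086 ]
claw [0.4942 0.028  0.082 ] 0.039543369168743965
clawslot [0.4977 0.0065 0.082 ] 0.0129755244632939
plateslot [ 0.5002 -0.0046  0.094 ] 0.013559564164904375
plate [ 0.5003 -0.0052  0.094 ] 0.06412779259757452
nestend [ 0.5114 -0.0649  0.04  ] 0.056027839659368445
base corner [ 0.4643 -0.0961  0.015 ] [ 0.5661 -0.0774  0.015 ]
head [ 0.4963 -0.0014  0.1742] 0.02141646537606442
```

drive_tool(
  plan=[
    [[1,0.2,-0.8,0,0,0,0.3],[1,0.12,-0.86,0,0,0,0.3],[1.2,0,0,0,0,0,0.3],[1,0,0,0,0,0,0.3],[0,0,0,0,0,0,0.3]],
  ],
)

```text
clock: 5.35
tcp_pos: [0.5031, -0.0378, 0.1102]
orientation: [0.543, 0.45, 0.547, -0.451]
wrist_force: [0.0, 0.1, -3.1]
finger_gap: 0.0493
```

drive_tool(
  plan=[
    [[0,0,0,0,0,0,0.3],[0,0,0,0,0,0,0.3],[0,0,0,0,0,0,0.3],[0,0,0,0,0,0,0.3],[0,0,0,0,0,0,0.3]],
  ],
)

```text
clock: 5.77
tcp_pos: [0.5057, -0.0388, 0.1138]
orientation: [0.545, 0.451, 0.545, -0.45]
wrist_force: [-0.0, 1.0, -2.5]
finger_gap: 0.0497
```

```bash
python3 - <<'E'
from h import *
delta([.5065,-.0392,.046],10.5)
print(Tcur()[:3,3])
im=env.read_camera('wrist'); cv2.imwrite('pics/w5.png',im[:,:,::-1])
cv2.imwrite('pics/w5c.png',cv2.resize(im[0:270,240:420,::-1],None,fx=4,fy=2.2,interpolation=cv2.INTER_CUBIC))
im=env.read_camera('scene');cv2.imwrite('pics/s5c.png',cv2.resize(im[170:310,225:365,::-1],None,fx=4.2,fy=4.2,interpolation=cv2.INTER_CUBIC))
E
```

```text
shift cm (tool frame now) [6.78 0.06 0.05] rot deg [ 0.36  0.02 -0.06] shift in goal frame [6.78 0.07 0.05]
[ 0.50569495 -0.03883852  0.11384531]
```

View pics/w5c.png

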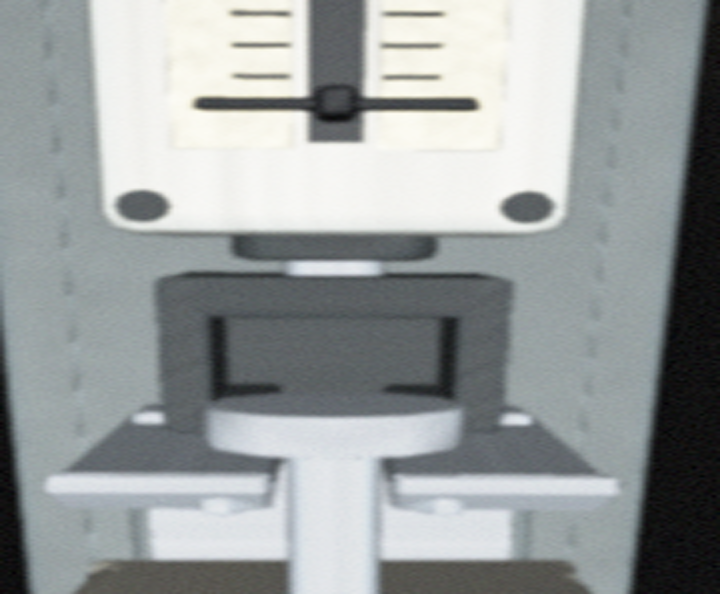

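View pics/s5c.png

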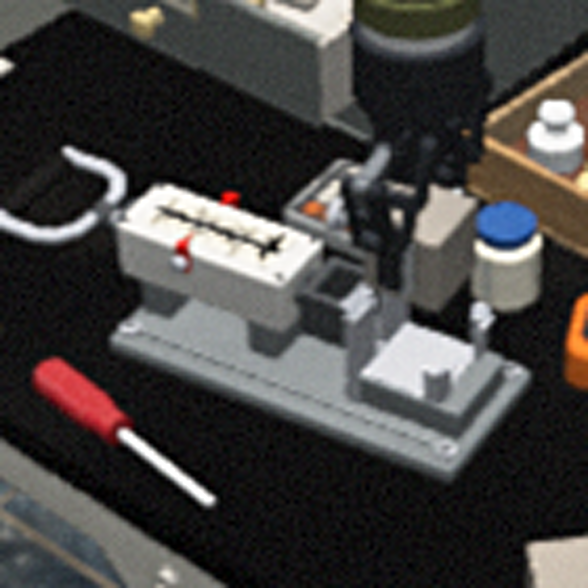

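drive_tool(
  plan=[
    [[0.8,0.03,0.05,0.3,0,0,0.3],[0.8,0,0,0,0,0,0.3],[0.8,0,0,0,0,0,0.3],[0.6,0,0,0,0,0,0.3],[0,0,0,0,0,0,0.3]],
  ],
)

```text
clock: 6.28
tcp_pos: [0.5041, -0.0388, 0.0812]
orientation: [0.543, 0.451, 0.545, -0.452]
wrist_force: [-0.5, -0.1, -4.0]
finger_gap: 0.0492
```

```bash
python3 - <<'E'
from h import *
delta([.5065,-.0392,.046],10.5)
s=env.get_state();print(s['wrist_force'],s['ft_torque'])
im=env.read_camera('wrist'); cv2.imwrite('pics/w6.png',im[:,:,::-1])
E
```

```text
shift cm (tool frame now) [3.52 0.24 0.09] rot deg [ 0.07 -0.09  0.19] shift in goal frame [3.52 0.23 0.09]
[-0.46800363 -0.09835338 -3.98018904] [0.02450566 0.0604486  0.03326618]
```

View pics/w6.png

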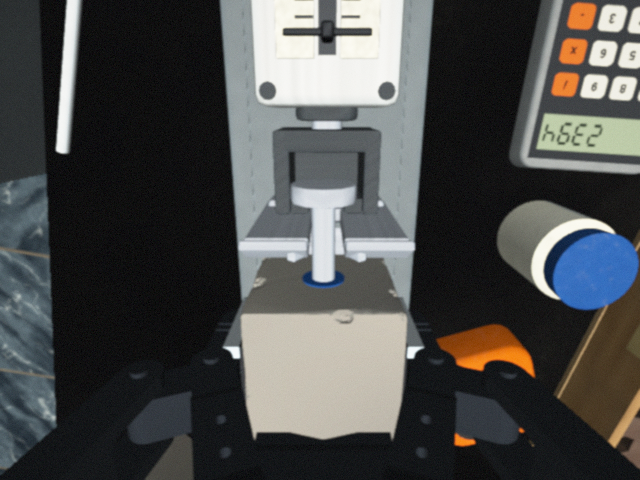

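drive_tool(
  plan=[
    [[0,0.05,0,0,0,0,0.3],[0.5,0,0,0,0,0,0.3],[0.5,0,0,0,0,0,0.3],[0.5,0,0,0,0,0,0.3],[0,0,0,0,0,0,0.3]],
  ],
)

```text
clock: 6.75
tcp_pos: [0.5054, -0.0389, 0.0671]
orientation: [0.543, 0.452, 0.544, -0.452]
wrist_force: [-0.6, -0.4, -2.6]
finger_gap: 0.0493
```

drive_tool(
  plan=[
    [[0,0,0,0,0,0,0.3],[0,0,0,0,0,0,0.3],[0.5,0,0,0,0,0,0.3],[0.3,0,0,0,0,0,0.3],[0,0,0,0,0,0,0.3]],
  ],
)

```text
clock: 7.17
tcp_pos: [0.5056, -0.0389, 0.0596]
orientation: [0.544, 0.452, 0.544, -0.452]
wrist_force: [-0.2, -0.4, -3.6]
finger_gap: 0.0492
```

```bash
python3 - <<'E'
from h import *
delta([.5065,-.0392,.046],10.5)
s=env.get_state();print(s['wrist_force'],s['ft_torque'])
im=env.read_camera('wrist'); cv2.imwrite('pics/w7.png',im[:,:,::-1])
E
```

```text
shift cm (tool frame now) [1.36 0.08 0.05] rot deg [ 0.07 -0.03  0.05] shift in goal frame [1.36 0.08 0.05]
[-0.22943864 -0.43113524 -3.55060217] [ 0.01261449  0.01680111 -0.05270303]
```

View pics/w7.png

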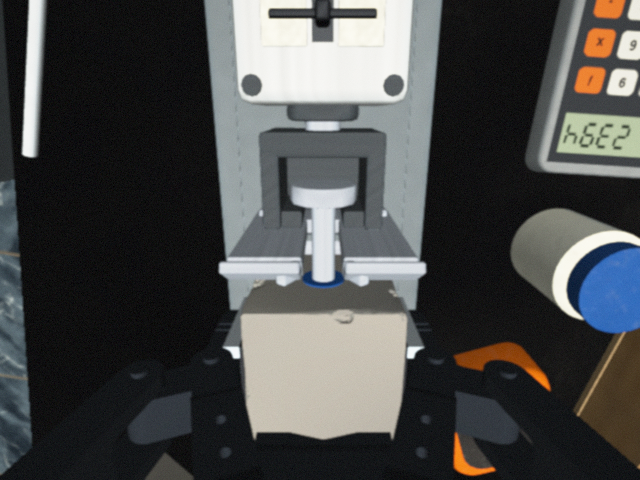

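drive_tool(
  plan=[
    [[0.4,0,0,0,0,0,0.3],[0.4,0,0,0,0,0,0.3],[0.2,0,0,0,0,0,0.3],[0,0,0,0,0,0,0.3],[0,0,0,0,0,0,0.3]],
  ],
)

```text
clock: 7.63
tcp_pos: [0.5059, -0.039, 0.05]
orientation: [0.544, 0.452, 0.544, -0.452]
wrist_force: [0.2, 0.4, -2.9]
finger_gap: 0.0494
```

drive_tool(
  plan=[
    [[0.1,0,0,0,0,0,0.3],[0.1,0,0,0,0,0,0.3],[0,0,0,0,0,0,0.3],[0,0,0,0,0,0,0.3],[0,0,0,0,0,0,0.3]],
  ],
)

```text
clock: 8.05
tcp_pos: [0.5062, -0.039, 0.0484]
orientation: [0.544, 0.452, 0.544, -0.452]
wrist_force: [-1.1, -0.2, -3.3]
finger_gap: 0.0494
```

```bash
python3 - <<'E'
from h import *
delta([.5065,-.0392,.046],10.5)
s=env.get_state();print(s['wrist_force'],s['ft_torque'])
im=env.read_camera('wrist'); cv2.imwrite('pics/w8.png',im[:,:,::-1])
E
```

```text
shift cm (tool frame now) [0.24 0.02 0.02] rot deg [ 0.07  0.   -0.01] shift in goal frame [0.24 0.02 0.02]
[-1.10029362 -0.17345989 -3.26181844] [7.44458118e-05 2.82754999e-02 2.85723640e-02]
```

View pics/w8.png

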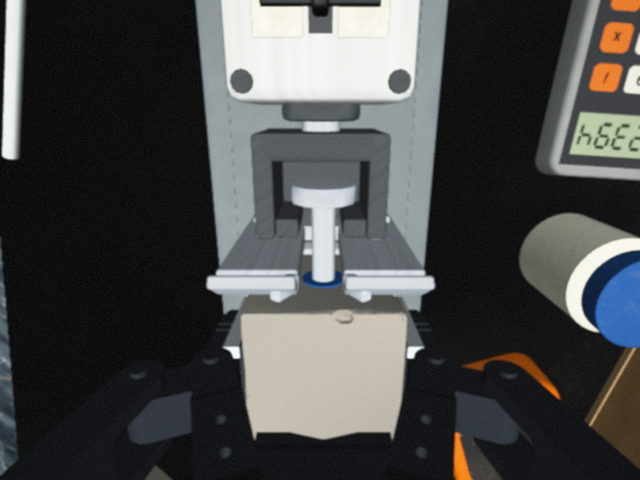

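drive_tool(
  plan=[
    [[0.1,0,0,0,0,0,0.3],[0.1,0,0,0,0,0,0.3],[0,0,0,0,0,0,0.3],[0,0,0,0,0,0,0.3],[0,0,0,0,0,0,0.3]],
  ],
)

```text
clock: 8.52
tcp_pos: [0.5063, -0.039, 0.0467]
orientation: [0.544, 0.452, 0.544, -0.452]
wrist_force: [-1.9, 0.2, 3.9]
finger_gap: 0.0493
```

drive_tool(
  plan=[
    [[0.1,0,0,0,0,0,0.3],[0,0,0,0,0,0,0.3],[0,0,0,0,0,0,0.3],[0,0,0,0,0,0,0.3],[0,0,0,0,0,0,0.3]],
  ],
)

```text
clock: 8.93
tcp_pos: [0.5063, -0.0391, 0.0467]
orientation: [0.544, 0.452, 0.544, -0.452]
wrist_force: [-4.6, 1.6, 12.1]
finger_gap: 0.0494
```

drive_tool(
  plan=[
    [[0,0,0,0,0,0,1],[0,0,0,0,0,0,1],[0,0,0,0,0,0,1],[0,0,0,0,0,0,1],[0,0,0,0,0,0,1]],
  ],
)

```text
clock: 9.35
tcp_pos: [0.5062, -0.039, 0.0451]
orientation: [0.544, 0.452, 0.544, -0.452]
wrist_force: [0.3, 0.1, -0.8]
finger_gap: 0.0851
```

drive_tool(
  plan=[
    [[-1,0,0,0,0,0,1],[-2,0,0,0,0,0,1],[-3,0,0,0,0,0,1],[-3,0,0,0,0,0,1],[-3,0,0,0,0,0,1]],
  ],
)

```text
clock: 9.77
tcp_pos: [0.5057, -0.0389, 0.1671]
orientation: [0.544, 0.452, 0.544, -0.452]
wrist_force: [-0.8, 1.2, 0.1]
finger_gap: 0.0853
```

```bash
python3 - <<'E'
from h import *
print(Tcur()[:3,3])
im=env.read_camera('wrist'); cv2.imwrite('pics/w9.png',im[:,:,::-1])
im=env.read_camera('scene');cv2.imwrite('pics/s9c.png',cv2.resize(im[180:300,225:365,::-1],None,fx=5,fy=5,interpolation=cv2.INTER_CUBIC))
E
```

```text
[ 0.5057458  -0.0389231   0.16707301]
```

View pics/w9.png

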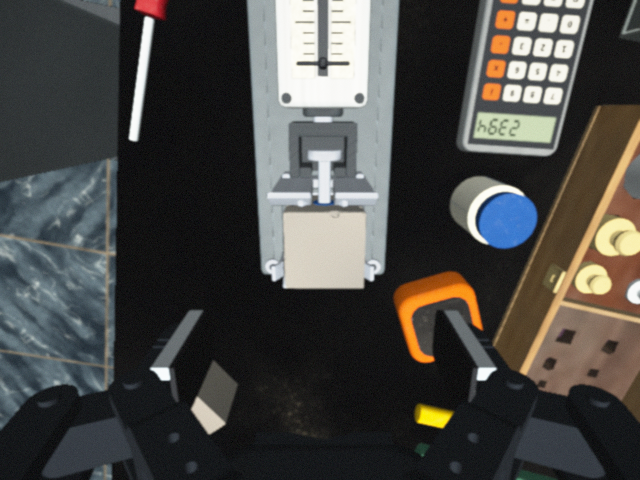

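View pics/s9c.png

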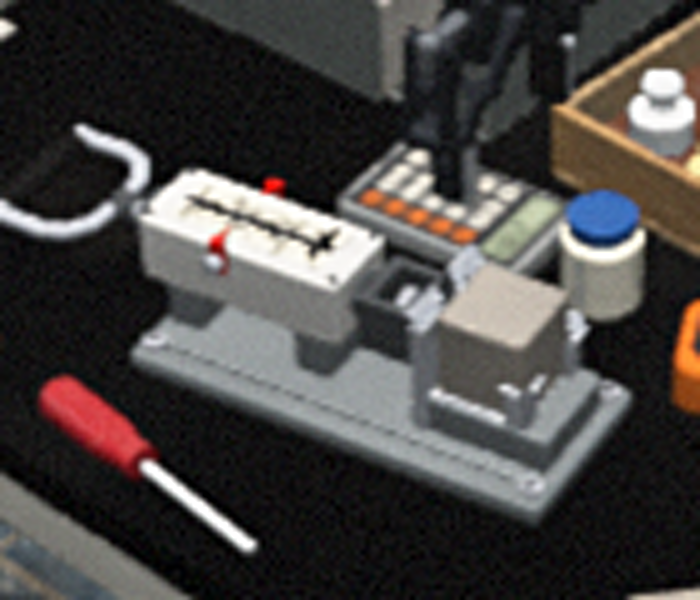

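drive_tool(
  plan=[
    [[0,0,-3.6,0,0,0,0.5],[0,0,-3.6,0,0,0,0.5],[0,0,-3.6,0,0,0,0.5],[0,0,-3.6,0,0,0,0.5],[0,0,-3.6,0,0,0,0.5]],
  ],
)

```text
clock: 10.28
tcp_pos: [0.4723, 0.1392, 0.1653]
orientation: [0.544, 0.452, 0.544, -0.452]
wrist_force: [-0.7, 0.4, -0.1]
finger_gap: 0.0425
```

drive_tool(
  plan=[
    [[0,0,-3.6,0,0,0,0.5],[0,0,-3.6,0,0,0,0.5],[0,0,-3.6,-6,0,0,0.5],[0,0,0,-7,0,0,0.5],[0,0,0,-7,0,0,0.5]],
  ],
)

```text
clock: 10.7
tcp_pos: [0.4522, 0.2463, 0.1651]
orientation: [0.616, 0.347, 0.616, -0.347]
wrist_force: [0.4, -0.3, -0.8]
finger_gap: 0.0427
```

drive_tool(
  plan=[
    [[0,0,0,-7,0,0,0.5],[0,0,0,-7,0,0,0.5],[0,0,0,-7,0,0,0.5],[0,0,0,-7,0,0,0.5],[0,0,0,-7,0,0,0.5]],
  ],
)

```text
clock: 11.12
tcp_pos: [0.453, 0.244, 0.1651]
orientation: [0.691, 0.147, 0.692, -0.148]
wrist_force: [0.0, -0.1, 1.1]
finger_gap: 0.0427
```

drive_tool(
  plan=[
    [[0,0,0,-7,0,0,0.5],[0,0,0,-7,0,0,0.5],[0,0,0,-7,0,0,0.5],[0,0,0,-7,0,0,0.5],[0,0,0,-7,0,0,0.5]],
  ],
)

```text
clock: 11.53
tcp_pos: [0.453, 0.244, 0.1651]
orientation: [0.704, -0.067, 0.704, 0.067]
wrist_force: [0.5, -0.1, -0.5]
finger_gap: 0.0422
```

drive_tool(
  plan=[
    [[0,0,0,0,0,0,0.5],[0,0,0,0,0,0,0.5],[0,0,0,0,0,0,0.5],[0,0,0,0,0,0,0.5],[0,0,0,0,0,0,0.5]],
  ],
)

```text
clock: 11.95
tcp_pos: [0.4533, 0.2441, 0.1652]
orientation: [0.704, -0.065, 0.704, 0.065]
wrist_force: [-0.3, 0.1, -0.2]
finger_gap: 0.0429
```

```bash
python3 - <<'E'
from h import *
delta([.4545,.2452,.046],100.5)
print(Tcur()[:3,3],env.get_state()['joint_pos'].round(2))
im=env.read_camera('wrist'); cv2.imwrite('pics/w10.png',im[:,:,::-1])
E
```

```text
shift cm (tool frame now) [11.92  0.09  0.14] rot deg [-0.   -0.01 -0.  ] shift in goal frame [11.92  0.09  0.14]
[0.45325045 0.24406538 0.16524805] [ 0.34  0.23 -0.23  1.11  0.    0.15]
```

View pics/w10.png

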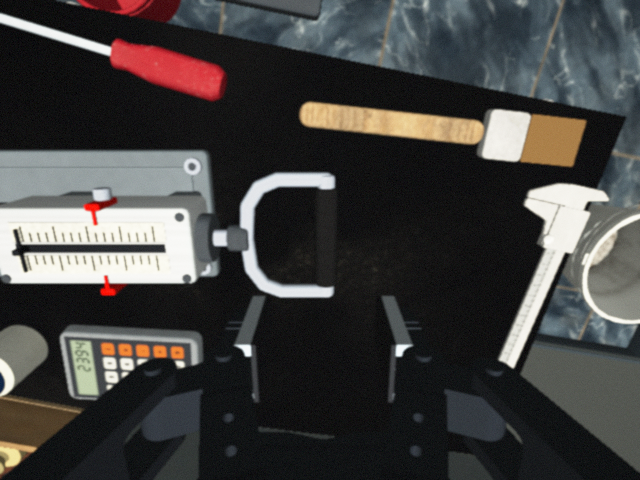

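```bash
python3 - <<'E'
from h import *
np.set_printoptions(precision=4,suppress=True)
M=model('wrist')
a,b=plane(M,(326,189),.065),plane(M,(325,289),.065); print('bar',a,b,(a+b)/2,np.linalg.norm(a-b))
im=cv2.imread('pics/w10.png'); cv2.imwrite('pics/w10c.png',cv2.resize(im[180:310,0:200],None,fx=4,fy=4,interpolation=cv2.INTER_CUBIC))
E
```

```text
bar [0.4217 0.2401 0.065 ] [0.4915 0.2525 0.065 ] [0.4566 0.2463 0.065 ] 0.07095879880892694
```

View pics/w10c.png

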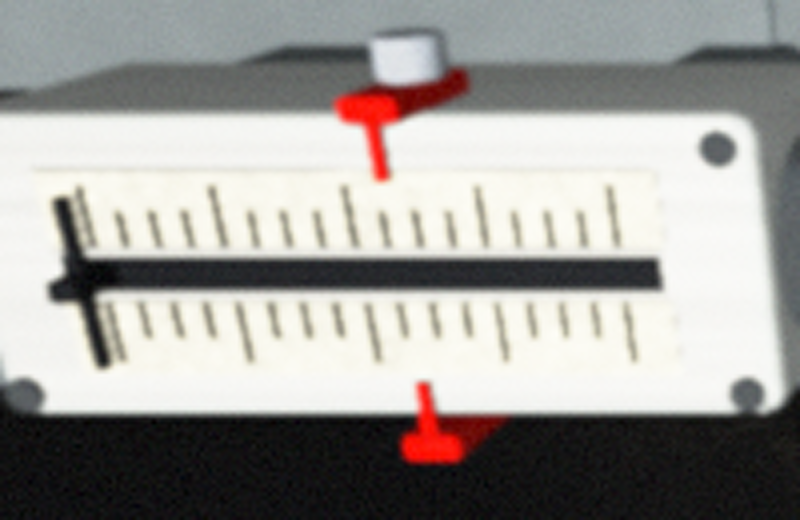

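drive_tool(
  plan=[
    [[2,0.12,0.27,0,0,0,0.5],[2,0,0,0,0,0,0.5],[2,0,0,0,0,0,0.5],[0,0,0,0,0,0,0.5],[0,0,0,0,0,0,0.5]],
  ],
)

```text
clock: 12.42
tcp_pos: [0.4547, 0.2454, 0.1046]
orientation: [0.703, -0.065, 0.705, 0.065]
wrist_force: [-0.5, -0.2, 0.7]
finger_gap: 0.0428
```

```bash
python3 - <<'E'
from h import *
np.set_printoptions(precision=4,suppress=True)
delta([.4557,.2458,.046],100.5)
im=env.read_camera('wrist'); cv2.imwrite('pics/w11.png',im[:,:,::-1])
E
```

```text
shift cm (tool frame now) [5.86 0.02 0.12] rot deg [ 0.05 -0.15  0.02] shift in goal frame [5.86 0.02 0.1 ]
```

View pics/w11.png

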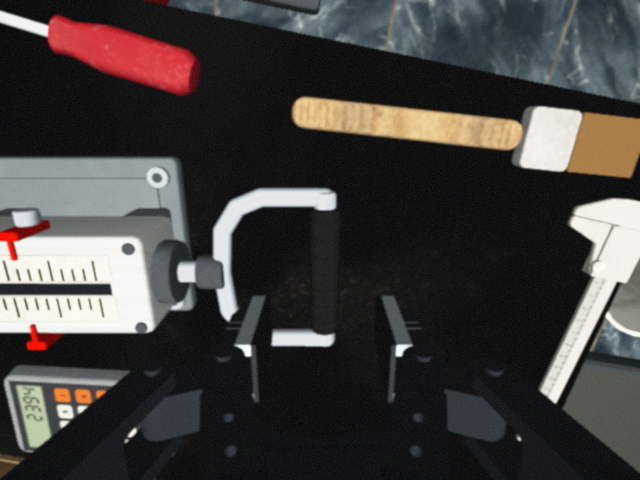

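drive_tool(
  plan=[
    [[1.5,0,0.1,0,0,0,0.5],[1.5,0,0,0,0,0,0.5],[1.5,0,0,0,0,0,0.5],[1.3,0,0,0,0,0,0.5],[0,0,0,0,0,0,0.5]],
  ],
)

```text
clock: 12.88
tcp_pos: [0.4562, 0.2457, 0.0466]
orientation: [0.704, -0.065, 0.705, 0.065]
wrist_force: [-0.8, -0.2, -0.4]
finger_gap: 0.0425
```

```bash
python3 - <<'E'
from h import *
np.set_printoptions(precision=4,suppress=True)
delta([.4557,.2458,.046],100.5); s=env.get_state(); print(s['wrist_force'])
im=env.read_camera('wrist'); cv2.imwrite('pics/w12.png',im[:,:,::-1])
E
```

```text
shift cm (tool frame now) [ 0.06  0.01 -0.05] rot deg [ 0.06 -0.08  0.01] shift in goal frame [ 0.06  0.01 -0.05]
[-0.7987 -0.1984 -0.4417]
```

View pics/w12.png

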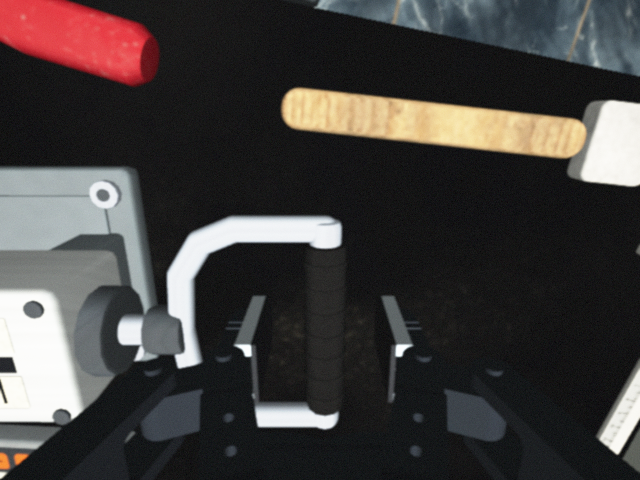

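drive_tool(
  plan=[
    [[0,0,0,0,0,0,0],[0,0,0,0,0,0,0],[0,0,0,0,0,0,0],[0,0,0,0,0,0,0],[0,0,0,0,0,0,0]],
  ],
  squeeze=50,
)

```text
clock: 13.35
tcp_pos: [0.4579, 0.2467, 0.0487]
orientation: [0.705, -0.065, 0.703, 0.066]
wrist_force: [-0.4, 2.4, 6.4]
finger_gap: 0.0137
```

```bash
python3 - <<'E'
from h import *
np.set_printoptions(precision=4,suppress=True)
s=env.get_state(); print(s['tcp_pos'],s['wrist_force'],s['finger_gap'])
im=env.read_camera('wrist'); cv2.imwrite('pics/w13.png',im[:,:,::-1])
im=env.read_camera('scene'); cv2.imwrite('pics/s13.png',im[:,:,::-1]);cv2.imwrite('pics/s13c.png',cv2.resize(im[190:290,225:345,::-1],None,fx=6,fy=6,interpolation=cv2.INTER_CUBIC))
im=env.read_camera('top'); cv2.imwrite('pics/t13.png',im[:,:,::-1]);cv2.imwrite('pics/t13c.png',cv2.resize(im[195:290,190:350,::-1],None,fx=5,fy=5,interpolation=cv2.INTER_CUBIC))
E
```

```text
[0.4579 0.2467 0.0487] [-0.4192  2.3636  6.4447] 0.013701644087543857
```

View pics/s13c.png

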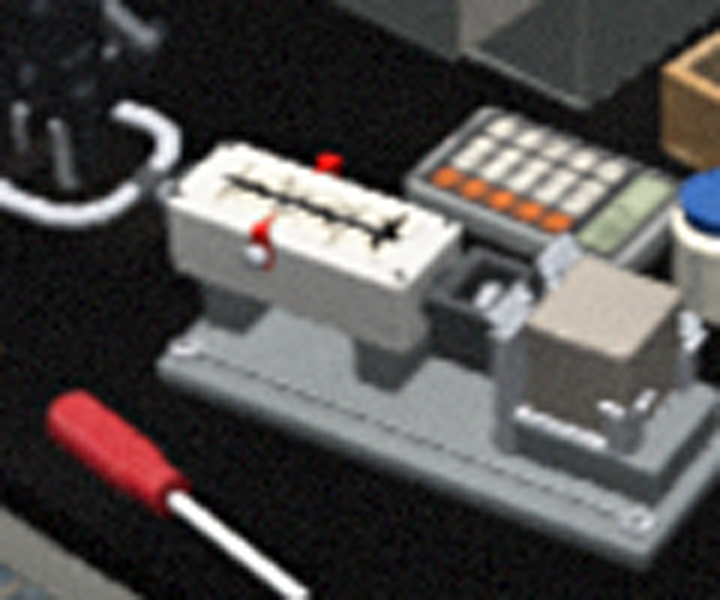

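View pics/t13c.png

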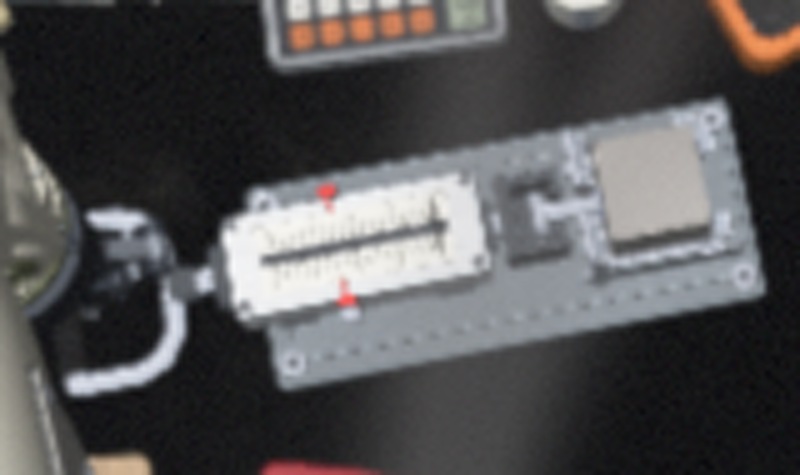

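View pics/w13.png

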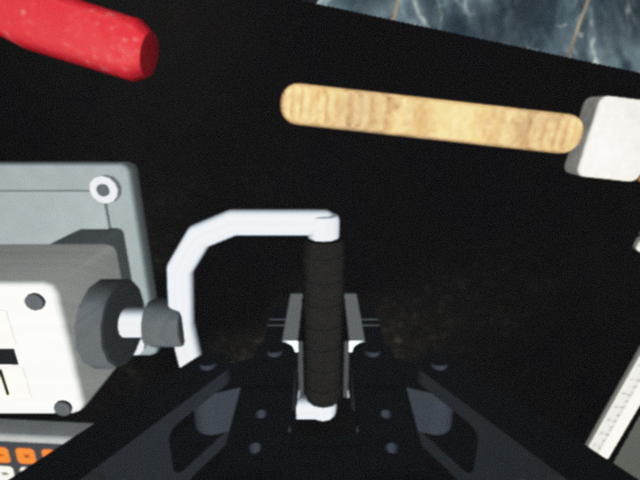

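drive_tool(
  plan=[
    [[0,0.4,0,0,0,0,0],[0,0.4,0,0,0,0,0],[0,0.4,0,0,0,0,0],[0,0.4,0,0,0,0,0],[0,0.4,0,0,0,0,0]],
  ],
)

```text
clock: 13.92
tcp_pos: [0.4546, 0.2645, 0.0486]
orientation: [0.705, -0.066, 0.703, 0.064]
wrist_force: [1.3, -6.8, 6.4]
finger_gap: 0.0132
```

drive_tool(
  plan=[
    [[0,0.4,0,0,0,0,0],[0,0.4,0,0,0,0,0],[0,0.4,0,0,0,0,0],[0,0,0,0,0,0,0],[0,0,0,0,0,0,0]],
  ],
)

```text
clock: 14.33
tcp_pos: [0.4525, 0.2756, 0.0485]
orientation: [0.705, -0.066, 0.703, 0.063]
wrist_force: [2.8, -7.8, 6.7]
finger_gap: 0.0132
```

```bash
cat > look.py <<'E'
from h import *
import sys
k=sys.argv[1]
np.set_printoptions(precision=4,suppress=True)
s=env.get_state(); d=np.array([-.182,.983,0]); print(s['tcp_pos'],s['wrist_force'],s['finger_gap'],'travel',(s['tcp_pos']-[.4579,.2467,.0487])@d,'pull',s['wrist_force']@d)
im=env.read_camera('scene'); cv2.imwrite(f'pics/s{k}.png',im[:,:,::-1]);cv2.imwrite(f'pics/s{k}c.png',cv2.resize(im[190:290,225:345,::-1],None,fx=6,fy=6,interpolation=cv2.INTER_CUBIC))
im=env.read_camera('top'); cv2.imwrite(f'pics/t{k}.png',im[:,:,::-1]);cv2.imwrite(f'pics/t{k}c.png',cv2.resize(im[220:265,230:330,::-1],None,fx=8,fy=8,interpolation=cv2.INTER_CUBIC))
E
python3 look.py 14
```

```text
[0.4525 0.2756 0.0485] [ 2.8031 -7.8167  6.6881] 0.013181794621415794 travel 0.02938995632429233 pull -8.193982832534788
```

View pics/s14c.png

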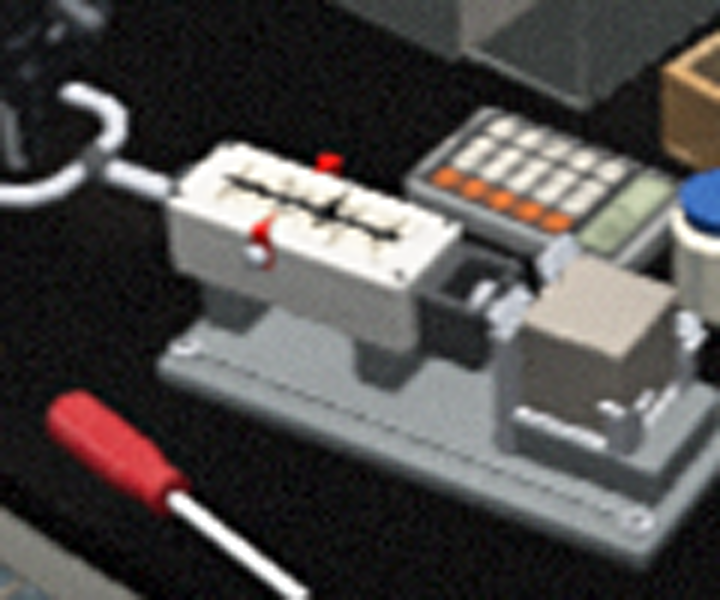

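View pics/t14c.png

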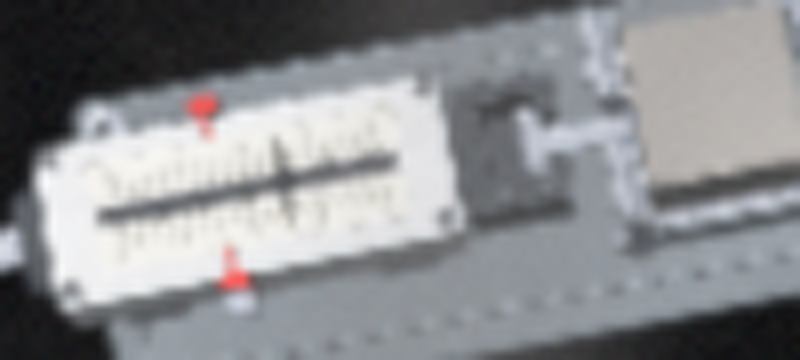

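drive_tool(
  plan=[
    [[0,0.4,0,0,0,0,0],[0,0.4,0,0,0,0,0],[0,0.4,0,0,0,0,0],[0,0.35,0,0,0,0,0],[0,0,0,0,0,0,0]],
  ],
)

```text
clock: 14.85
tcp_pos: [0.4498, 0.29, 0.0485]
orientation: [0.705, -0.067, 0.703, 0.062]
wrist_force: [2.8, -11.6, 7.1]
finger_gap: 0.0134
```

drive_tool(
  plan=[
    [[0,0,0,0,0,0,0],[0,0,0,0,0,0,0],[0,0,0,0,0,0,0],[0,0,0,0,0,0,0],[0,0,0,0,0,0,0]],
  ],
)

```text
clock: 15.27
tcp_pos: [0.4499, 0.2896, 0.0485]
orientation: [0.705, -0.067, 0.703, 0.062]
wrist_force: [2.7, -12.6, 7.8]
finger_gap: 0.0134
```

```bash
python3 look.py 15
```

```text
[0.4499 0.2896 0.0485] [  2.7213 -12.5893   7.7659] 0.01342546320605112 travel 0.043627490868598955 pull -12.870541336373796
```

View pics/s15c.png

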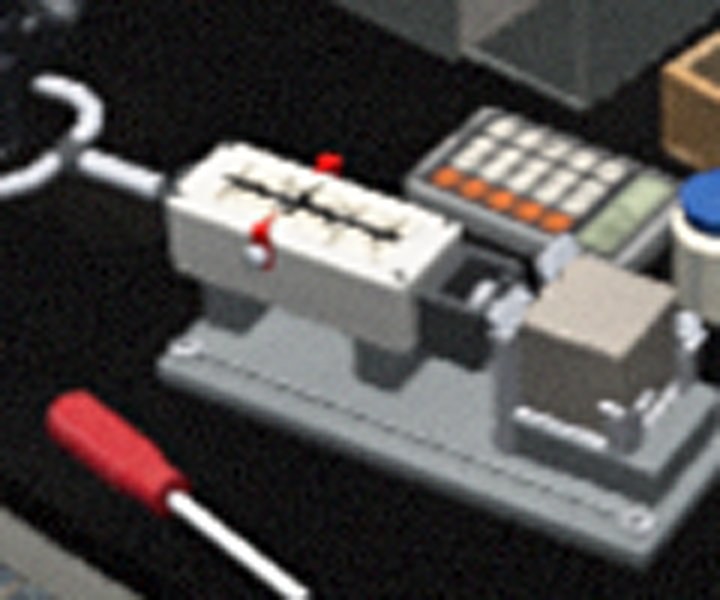

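View pics/t15c.png

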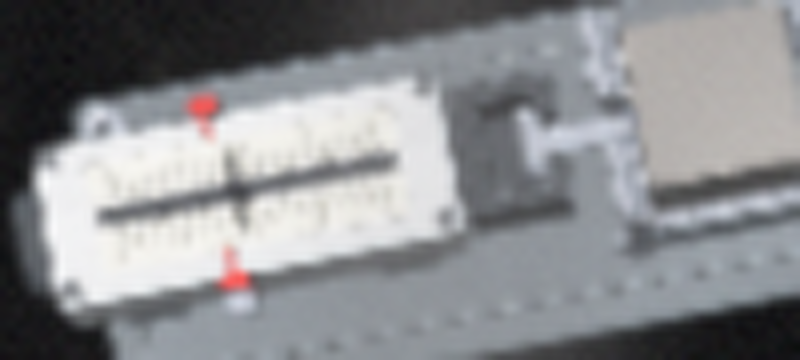

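```bash
cat > meas.py <<'E'
from h import *
import sys
np.set_printoptions(precision=2,suppress=True)
O=np.array([.4928,.0345]);a=np.radians(-79.5);ex=np.array([np.cos(a),np.sin(a)]);ey=np.array([-ex[1],ex[0]])
Z=.0895
def rect(n,im):
    M=model(n); S=.25e-3 # out: u -> x from -140mm.. ; v -> y from +35mm
    pts=[(0,0),(520,0),(520,280),(0,280)]
    w=[O+ex*(-.14+u*S)+ey*(.035-v*S) for u,v in pts]
    src=np.float32([proj(M,[p[0],p[1],Z]) for p in w])
    H=cv2.getPerspectiveTransform(src,np.float32(pts))
    return cv2.warpPerspective(im,H,(520,280),flags=cv2.INTER_CUBIC)
for n,f0 in (('top','pics/t13.png'),('scene','pics/s13.png')):
    cur=np.mean([env.read_camera(n)[:,:,::-1].astype(np.float32) for _ in range(5)],0)
    A=rect(n,cur);B=rect(n,cv2.imread(f0).astype(np.float32))
    cv2.imwrite(f'pics/rect_{n}_{sys.argv[1]}.png',np.clip(A,0,255).astype(np.uint8))
    ga,gb=A.mean(2),B.mean(2); D=gb-ga
    X=(-140+np.arange(520)*.25); Yv=35-np.arange(280)*.25
    for nm,F in (('cur',np.clip(D-25,0,None)),('rest',np.clip(-D-25,0,None))):
        F=F.copy(); F[np.abs(Yv)>16]=0; 
        for side,m in (('y+',Yv>3.5),('y-',Yv<-3.5)):
            f=F[m]; f=np.where(f>.3*f.max(),f,0); print(n,nm,side,'x=',(f.sum(0)@X)/f.sum(),'y=',(f.sum(1)@Yv[m])/f.sum(),f.max())
    Rr=np.clip(A[:,:,2]-(A[:,:,0]+A[:,:,1])/2-20,0,None)
    for side,m in (('y+',Yv>0),('y-',Yv<0)):
        for v in np.flatnonzero(m)[::4]:
            r=Rr[v]
            if r.max()>30: print('  red',side,'y',Yv[v],'x',(np.where(r>.4*r.max(),r,0)@X)/np.where(r>.4*r.max(),r,0).sum(),'max',r.max())
E
python3 meas.py 15
```

```text
top cur y+ x= -72.85274943153851 y= 7.781682678174997 54.029694
top cur y- x= -101.64050242640322 y= -6.327197829579756 104.25964
top rest y+ x= -29.70544062723652 y= 7.267349589810663 40.18048
top rest y- x= -29.55423657227028 y= -6.12013814941735 36.379654
  red y+ y 31.0 x -77.87721332778563 max 51.387108
  red y+ y 30.0 x -78.08532368388875 max 90.21028
  red y+ y 29.0 x -78.10907246252279 max 122.406265
  red y+ y 28.0 x -78.08404658966482 max 134.95476
  red y+ y 27.0 x -77.89869891250895 max 128.45424
  red y+ y 26.0 x -77.98175151866684 max 105.9524
  red y+ y 25.0 x -78.3687242796303 max 77.505066
  red y+ y 24.0 x -78.73150868377485 max 58.822083
  red y+ y 23.0 x -78.70036361364427 max 49.928528
  red y+ y 22.0 x -78.47533497968348 max 40.13803
  red y+ y 21.0 x -78.36728783218938 max 37.635147
  red y+ y 20.0 x -78.03475018040277 max 33.595734
  red y- y -17.25 x -78.3096104937985 max 37.04129
  red y- y -18.25 x -78.34037593557154 max 41.823242
  red y- y -19.25 x -78.2668928748842 max 39.334915
  red y- y -20.25 x -78.12484747334707 max 39.622055
  red y- y -21.25 x -77
[... 2024 characters left out ...]
430479747 max 125.11603
  red y- y -22.25 x -80.6647756413831 max 147.62805
  red y- y -23.25 x -80.66566177172682 max 166.95361
  red y- y -24.25 x -80.4948369703209 max 182.09961
  red y- y -25.25 x -80.3150201053188 max 190.4796
  red y- y -26.25 x -79.8980090460035 max 191.38278
  red y- y -27.25 x -79.50726182036469 max 184.66591
  red y- y -28.25 x -79.03221404451341 max 166.99648
  red y- y -29.25 x -78.50938323843917 max 141.7635
  red y- y -30.25 x -77.5867615323187 max 114.8497
  red y- y -31.25 x -76.50373768454547 max 90.472305
  red y- y -32.25 x -75.46821215813993 max 78.96882
  red y- y -33.25 x -74.52965883535089 max 66.48616
  red y- y -34.25 x -73.4945511503604 max 53.54799
```

drive_tool(
  plan=[
    [[0,0.25,0,0,0,0,0],[0,0.25,0,0,0,0,0],[0,0,0,0,0,0,0],[0,0,0,0,0,0,0],[0,0,0,0,0,0,0]],
  ],
)

```text
clock: 16.28
tcp_pos: [0.449, 0.2942, 0.0485]
orientation: [0.705, -0.067, 0.703, 0.062]
wrist_force: [3.7, -12.2, 7.0]
finger_gap: 0.0136
```

```bash
sed -i 's/F\[np.abs(Yv)>16\]=0;/F[np.abs(Yv)>16]=0; F[:,X<-90]=0/' meas.py; python3 look.py 16; python3 meas.py 16 | grep -v red; cat > cat.py <<'E'
import cv2
a=cv2.imread('pics/rect_top_16.png');b=cv2.imread('pics/rect_scene_16.png')
cv2.imwrite('pics/rect16.png',cv2.vconcat([a,b]))
E
python3 cat.py
```

```text
[0.449  0.2942 0.0485] [  3.6563 -12.2173   7.0343] 0.013565415040829738 travel 0.0482902946804762 pull -12.675067969835258
top cur y+ x= -77.49666673320537 y= 8.439302362924636 67.65365
top cur y- x= -77.75679897551572 y= -6.249536290930672 66.35191
top rest y+ x= -29.69553942500758 y= 7.287717529135626 40.32898
top rest y- x= -29.555198151673515 y= -6.0778445644831605 36.35634
scene cur y+ x= -80.42773067094387 y= 7.011333939638429 137.64091
scene cur y- x= -80.18874154084332 y= -8.952971548438278 56.519997
scene rest y+ x= -32.360455490835264 y= 6.554127934741295 137.4974
scene rest y- x= -31.530083717634607 y= -9.644545696225721 102.035904
```

View pics/rect16.png

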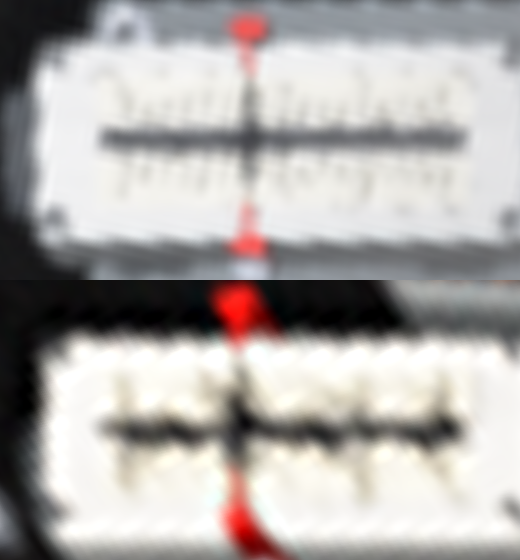

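View pics/s16c.png

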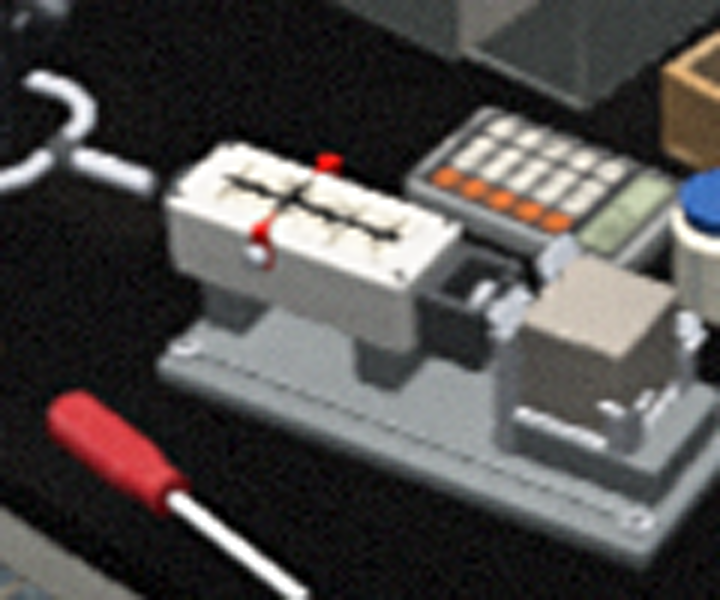

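drive_tool(
  plan=[
    [[0,0.04,0,0,0,0,0],[0,0,0,0,0,0,0],[0,0,0,0,0,0,0],[0,0,0,0,0,0,0],[0,0,0,0,0,0,0]],
  ],
)

```text
clock: 17.3
tcp_pos: [0.449, 0.2944, 0.0485]
orientation: [0.705, -0.067, 0.703, 0.062]
wrist_force: [2.8, -13.6, 7.4]
finger_gap: 0.0131
```

```bash
python3 look.py 17; python3 meas.py 17 | grep -E "cur|y 2[012].0|y -1[89]|y -2[01]"
```

```text
[0.449  0.2944 0.0485] [  2.8297 -13.6331   7.3584] 0.013107845622032403 travel 0.04855018009320463 pull -13.916378707580924
top cur y+ x= -77.68588234155634 y= 8.119904666580384 64.35341
top cur y- x= -77.88014858533819 y= -6.361156566731256 59.4088
  red y+ y 22.0 x -78.48216387422572 max 40.119583
  red y+ y 21.0 x -78.38134342287957 max 37.502457
  red y+ y 20.0 x -78.12149942583389 max 33.596283
  red y- y -18.25 x -78.2692347359115 max 41.13849
  red y- y -19.25 x -78.25433323968457 max 38.786163
  red y- y -20.25 x -78.11445529433253 max 39.412247
  red y- y -21.25 x -77.9217507626858 max 39.47487
scene cur y+ x= -80.64985872576139 y= 7.982817435935006 148.66873
scene cur y- x= -80.84069196055832 y= -10.180819092930422 45.15358
  red y+ y 22.0 x -80.3335893014457 max 152.14828
  red y+ y 21.0 x -80.5158495558971 max 125.94287
  red y+ y 20.0 x -80.56543877922473 max 98.74527
  red y- y -18.25 x -80.60877590571992 max 77.77923
  red y- y -19.25 x -80.56854104477817 max 88.74083
  red y- y -20.25 x -80.61883058917176 max 104.889854
  red y- y -21.25 x -80.59699758832818 max 124.97487
```

View pics/t17.png

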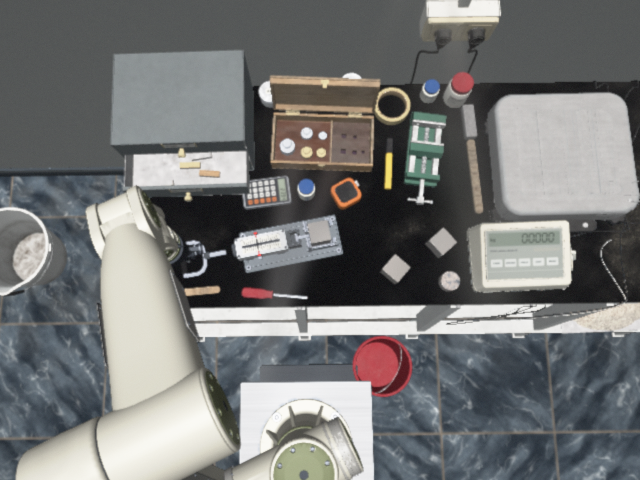

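The pointer is in line with the marker to within about 0.4 mm in both views, and the other objects are where they started. I'm handing in while holding it there.

```bash
python3 - <<'E'
from workcell import env
print(env.hand_in()); s=env.get_state(); print(s['clock'],s['tcp_pos'],s['wrist_force'])
E
```

```text
the job is handed in; nothing more can be done
None
the job is handed in; nothing more can be done
```

The studded cube is seated in the nest and released. The handle is pulled out 48.5 mm, and I handed the job in with the gripper holding it there, at about 18 s on the clock.

- **Seating:** The cube went down until it met the nest floor, at the height that matches 40 mm. The scene picture showed it standing upright, with the stud through the plate and its head in the claw.
- **Pointer against marker:** The top camera puts the pointer about 0.4 mm short of the marker, and the scene camera about 0.2 mm past it. They disagree by about half a millimetre, which is within measuring noise.
- **Overshoot:** The pull was made in small steps and no reading was ever more than about 0.2 mm past the marker. The two-division limit is 10 mm.
- **Force:** The last reading was about 14 N along the pull, close to what the spring should give at that travel. About 7 N upward was also on the wrist from the handle grip, which I left as it was.
- **Other objects:** The plain cubes, jar, core slice and tape measure looked unmoved in the last top view, judged by eye and not measured. The marker itself measured the same before and after the last pull steps.
- **Grip oddity:** The fingers closed to 13–14 mm on the 16 mm crossbar. I took that as soft rubber; the bar did not slip during the pull.

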